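# Gauge the inside depth of the sample jars

## Task

Draw out the tray of the three-place depth gauge, stand every sample jar upright on it, one on each ring mark (any jar on any mark), and slide the tray fully home. Then, over each jar, gently lower the depth probe until its foot rests on the floor inside the jar, and turn that probe's lock lever fully over so that the reading is kept. If a place has no jar, leave its probe up and its lever free; leave the other things on the bench where they are.

Things in the scene. Friction and masses are not known exactly. Their poses are not given: they have to be found in the camera images.
- tray (a joint): Flat steel tray (165 mm deep, 400 wide, 10 thick, grey anti-slip top) sliding on the gauge's bed. Value: how far it is drawn out towards the robot, m; 0 fully home under the probes, 0.150 fully out (stop). Stays where left; 2 to 3 N moves it. Only when nearly fully out is there room above it for a gripper to set jars down. Handle: see spot1.
- spot1 (a point): Middle one of three ring marks (white, 64 mm) on the tray, on its top face, 22 mm above the bench; the others lie 130 mm either side along this point's y. x points into the gauge (away from the robot, along the tray's travel), z up. The tray's handle, a level dark bar 10 mm thick, 80 mm free between its posts, along y, has its middle 125 mm in front (-x) of this point, 30 mm above it.
- probe0 (a joint): Slide of the right-hand (-y) depth probe, an upright 10 mm steel rod with scale marks in a bracket 136 to 158 mm above the bench: m pushed down from its top stop (0 to 0.098). Stays where left; about 2 N on its knob moves it down, 5 N up, unless its lock lever is over, which holds it to about 8 N.
- knob0 (a point): Centre of the round black knob (20 mm diameter, 26 mm tall, axis upright) on top of probe 0, to grip or press on; 167 mm above the probe's foot. Starts 272 to 292 mm above the bench.
- foot0 (a point): Foot of probe 0: a 14 mm steel disc; the point is the centre of its underside. Starts 105 to 125 mm above the bench; can come down to 27 mm above the bench. With the tray home it is straight above a ring mark.
- lock0 (a joint): Lock lever of probe 0, rad: 0 free, 1.0 fully over (stop). Turns level, anticlockwise seen from above, on an upright pin 18 mm in front of the rod (robot's side). At 0 it points to the robot (the gauge's -x) and 0.55 rad towards +y, at 1.0 0.45 rad towards -y. An eccentric nips the rod over the last three quarters of the turn. Stays where left; 2 to 6 N at its end turns it.
- lever0 (a point): Upright black handle (12 mm diameter) at the end of lock lever 0, 36 mm from its pin; the point is on its axis, 190 mm above the bench. The handle stands free from 169 to 202 mm above the bench, its arm lies at 161 to 169 mm. Push it from its +y side towards -y, round its pin, to lock.
- probe1 (a joint): Slide of the middle depth probe, an upright 10 mm steel rod with scale marks in a bracket 136 to 158 mm above the bench: m pushed down from its top stop (0 to 0.098). Stays where left; about 2 N on its knob moves it down, 5 N up, unless its lock lever is over, which holds it to about 8 N.
- knob1 (a point): Centre of the round black knob (20 mm diameter, 26 mm tall, axis upright) on top of probe 1, to grip or press on; 167 mm above the probe's foot. Starts 272 to 292 mm above the bench.
- foot1 (a point): Foot of probe 1: a 14 mm steel disc; the point is the centre of its underside. Starts 105 to 125 mm above the bench; can come down to 27 mm above the bench. With the tray home it is straight above a ring mark.
- lock1 (a joint): Lock lever of probe 1, rad: 0 free, 1.0 fully over (stop). Turns level, anticlockwise seen from above, on an upright pin 18 mm in front of the rod (robot's side). At 0 it points to the robot (the gauge's -x) and 0.55 rad towards +y, at 1.0 0.45 rad towards -y. An eccentric nips the rod over the last three quarters of the turn. Stays where left; 2 to 6 N at its end turns it.
- lever1 (a point): Upright black handle (12 mm diameter) at the end of lock lever 1, 36 mm from its pin; the point is on its axis, 190 mm above the bench. The handle stands free from 169 to 202 mm above the bench, its arm lies at 161 to 169 mm. Push it from its +y side towards -y, round its pin, to lock.
- probe2 (a joint): Slide of the left-hand (+y) depth probe, an upright 10 mm steel rod with scale marks in a bracket 136 to 158 mm above the bench: m pushed down from its top stop (0 to 0.098). Stays where left; about 2 N on its knob moves it down, 5 N up, unless its lock lever is over, which holds it to about 8 N.
- knob2 (a point): Centre of the round black knob (20 mm diameter, 26 mm tall, axis upright) on top of probe 2, to grip or press on; 167 mm above the probe's foot. Starts 272 to 292 mm above the bench.
- foot2 (a point): Foot of probe 2: a 14 mm steel disc; the point is the centre of its underside. Starts 105 to 125 mm above the bench; can come down to 27 mm above the bench. With the tray home it is straight above a ring mark.
- lock2 (a joint): Lock lever of probe 2, rad: 0 free, 1.0 fully over (stop). Turns level, anticlockwise seen from above, on an upright pin 18 mm in front of the rod (robot's side). At 0 it points to the robot (the gauge's -x) and 0.55 rad towards +y, at 1.0 0.45 rad towards -y. An eccentric nips the rod over the last three quarters of the turn. Stays where left; 2 to 6 N at its end turns it.
- lever2 (a point): Upright black handle (12 mm diameter) at the end of lock lever 2, 36 mm from its pin; the point is on its axis, 190 mm above the bench. The handle stands free from 169 to 202 mm above the bench, its arm lies at 161 to 169 mm. Push it from its +y side towards -y, round its pin, to lock.
- jar0_mid (a point): Centre, half-way up, of sample jar 0 (if there): open round amber glass jar, 56 mm diameter, 80 mm tall, wall 3.5 mm, about 0.2 kg; z points up out of its mouth. The jars are alike outside, but their flat glass floors are 8 to 23 mm thick, each jar different: feel for the floor. Starts upright on the bench.
- jar1_mid (a point): Centre, half-way up, of sample jar 1 (if there): open round amber glass jar, 56 mm diameter, 80 mm tall, wall 3.5 mm, about 0.2 kg; z points up out of its mouth. The jars are alike outside, but their flat glass floors are 8 to 23 mm thick, each jar different: feel for the floor. Starts upright on the bench.
- jar2_mid (a point): Centre, half-way up, of sample jar 2 (if there): open round amber glass jar, 56 mm diameter, 80 mm tall, wall 3.5 mm, about 0.2 kg; z points up out of its mouth. The jars are alike outside, but their flat glass floors are 8 to 23 mm thick, each jar different: feel for the floor. Starts upright on the bench.
- jar3_mid (a point): Centre, half-way up, of sample jar 3 (if there): open round amber glass jar, 56 mm diameter, 80 mm tall, wall 3.5 mm, about 0.2 kg; z points up out of its mouth. The jars are alike outside, but their flat glass floors are 8 to 23 mm thick, each jar different: feel for the floor. Starts upright on the bench.
- wash_bottle: Bystander: blue wash bottle, 64 mm diameter, 190 mm tall, origin under its centre.
- tube_rack: Bystander: orange tube rack, 90 x 200 x 50 mm, origin under its centre.
- tip_box: Bystander: blue pipette-tip box with clear lid, 87 x 122 x 70 mm, origin under its centre.
Things that resemble listed ones, but are neither listed nor needed, are in the scene too. Leave any purple look-alike of the part that bears jar0_mid alone.

How it is judged:
On the way, in this order (a step that is already met when the one before it is completed fails the run):
1. every jar stands upright on the tray (angle between each of jar0_mid, jar1_mid, jar2_mid, jar3_mid's own z axis and vertical below 0.1 rad and z of jar0_mid in the frame of spot1 between 0.036 and 0.044 m and x of jar0_mid in the frame of spot1 between -0.1 and 0.06 m and y of jar0_mid in the frame of spot1 between -0.19 and 0.19 m and z of jar1_mid in the frame of spot1 between 0.036 and 0.044 m and x of jar1_mid in the frame of spot1 between -0.1 and 0.06 m and y of jar1_mid in the frame of spot1 between -0.19 and 0.19 m and z of jar2_mid in the frame of spot1 between 0.036 and 0.044 m and x of jar2_mid in the frame of spot1 between -0.1 and 0.06 m and y of jar2_mid in the frame of spot1 between -0.19 and 0.19 m and z of jar3_mid in the frame of spot1 between 0.036 and 0.044 m and x of jar3_mid in the frame of spot1 between -0.1 and 0.06 m and y of jar3_mid in the frame of spot1 between -0.19 and 0.19 m), for 0.2 s.
2. the tray is fully home with every jar upright on it (all of step 1 and value of joint tray below 0.005 m), for 0.2 s.
At the end, for the whole second after the job is handed in: Tray home (within 5 mm); every jar upright on it (0.1 rad), with a probe's foot down on its inner floor (within 2 mm) and that probe's lever over (0.75 rad or more); a probe without a jar still up (pushed down under 30 mm), its lever free (under 0.4 rad) (all of step 2 and (((horizontal distance between foot0 and jar0_mid below 0.022 m and z of foot0 in the frame of jar0_mid below -0.03 m) and value of joint lock0 above 0.75 rad) or ((horizontal distance between foot1 and jar0_mid below 0.022 m and z of foot1 in the frame of jar0_mid below -0.03 m) and value of joint lock1 above 0.75 rad) or ((horizontal distance between foot2 and jar0_mid below 0.022 m and z of foot2 in the frame of jar0_mid below -0.03 m) and value of joint lock2 above 0.75 rad)) and (((horizontal distance between foot0 and jar1_mid below 0.022 m and z of foot0 in the frame of jar1_mid below -0.025 m) and value of joint lock0 above 0.75 rad) or ((horizontal distance between foot1 and jar1_mid below 0.022 m and z of foot1 in the frame of jar1_mid below -0.025 m) and value of joint lock1 above 0.75 rad) or ((horizontal distance between foot2 and jar1_mid below 0.022 m and z of foot2 in the frame of jar1_mid below -0.025 m) and value of joint lock2 above 0.75 rad)) and (((horizontal distance between foot0 and jar2_mid below 0.022 m and z of foot0 in the frame of jar2_mid below -0.02 m) and value of joint lock0 above 0.75 rad) or ((horizontal distance between foot1 and jar2_mid below 0.022 m and z of foot1 in the frame of jar2_mid below -0.02 m) and value of joint lock1 above 0.75 rad) or ((horizontal distance between foot2 and jar2_mid below 0.022 m and z of foot2 in the frame of jar2_mid below -0.02 m) and value of joint lock2 above 0.75 rad)) and (((horizontal distance between foot0 and jar3_mid below 0.022 m and z of foot0 in the frame of jar3_mid below -0.015 m) and value of joint lock0 above 0.75 rad) or ((horizontal distance between foot1 and jar3_mid below 0.022 m and z of foot1 in the frame of jar3_mid below -0.015 m) and value of joint lock1 above 0.75 rad) or ((horizontal distance between foot2 and jar3_mid below 0.022 m and z of foot2 in the frame of jar3_mid below -0.015 m) and value of joint lock2 above 0.75 rad)) and ((value of joint probe0 below 0.03 m and value of joint lock0 below 0.4 rad) or (horizontal distance between foot0 and jar0_mid below 0.022 m and z of foot0 in the frame of jar0_mid below -0.03 m) or (horizontal distance between foot0 and jar1_mid below 0.022 m and z of foot0 in the frame of jar1_mid below -0.025 m) or (horizontal distance between foot0 and jar2_mid below 0.022 m and z of foot0 in the frame of jar2_mid below -0.02 m) or (horizontal distance between foot0 and jar3_mid below 0.022 m and z of foot0 in the frame of jar3_mid below -0.015 m)) and ((value of joint probe1 below 0.03 m and value of joint lock1 below 0.4 rad) or (horizontal distance between foot1 and jar0_mid below 0.022 m and z of foot1 in the frame of jar0_mid below -0.03 m) or (horizontal distance between foot1 and jar1_mid below 0.022 m and z of foot1 in the frame of jar1_mid below -0.025 m) or (horizontal distance between foot1 and jar2_mid below 0.022 m and z of foot1 in the frame of jar2_mid below -0.02 m) or (horizontal distance between foot1 and jar3_mid below 0.022 m and z of foot1 in the frame of jar3_mid below -0.015 m)) and ((value of joint probe2 below 0.03 m and value of joint lock2 below 0.4 rad) or (horizontal distance between foot2 and jar0_mid below 0.022 m and z of foot2 in the frame of jar0_mid below -0.03 m) or (horizontal distance between foot2 and jar1_mid below 0.022 m and z of foot2 in the frame of jar1_mid below -0.025 m) or (horizontal distance between foot2 and jar2_mid below 0.022 m and z of foot2 in the frame of jar2_mid below -0.02 m) or (horizontal distance between foot2 and jar3_mid below 0.022 m and z of foot2 in the frame of jar3_mid below -0.015 m))); the robot touches nothing.
It fails at once if the wash bottle is moved more than 30 mm (distance of wash_bottle from where it was at the start of the episode above 0.03 m).
It fails at once if the tube rack is moved more than 30 mm (distance of tube_rack from where it was at the start of the episode above 0.03 m).
It fails at once if the tip box is moved more than 30 mm (distance of tip_box from where it was at the start of the episode above 0.03 m).
It fails at once if a probe is driven hard onto a jar (over 40 N) (contact force between any of probe0, probe1, probe2 and jar0 above 40 N or contact force between any of probe0, probe1, probe2 and jar1 above 40 N or contact force between any of probe0, probe1, probe2 and jar2 above 40 N or contact force between any of probe0, probe1, probe2 and jar3 above 40 N).
Of jar0, jar1, jar2, jar3 only 2 to 3 are there at a start; the rules pass over those that are not, and their reading is None.
At some moment in a run one of jar0, jar1, jar2, jar3 may be knocked a few centimetres aside while the robot is not near it.
It also fails if it takes over 210 s, if anything falls off the work surface, if the arm or the gripper's body presses on something with over 40 N, if the wrist force passes 120 N, or if a joint passes its speed limit or range.

## Robot

A 6-joint arm with a two-finger parallel gripper is mounted at the origin on the work surface. World frame = base frame: x ahead of the robot, y to its left, z up, the work surface at z = 0. Lengths are in m, angles in rad, forces in N, time in s.
With the tool pointing down it reaches from about 0.35 to 0.875 m from the base axis. Payload 15.5 kg.
Tool frame: the origin (TCP) lies at the very end of the fingers, on their centre line; the grasp point (between the pads) lies 19 mm behind it (env.grip_point_offset is the z of the grasp point in the tool frame, in m); z points along the fingers, y is the line along which they close (so a half turn about z gives the same grasp; the last joint's range is limited). The gripper opens to 85 mm and grips with 20 to 120 N. Pads are 22 mm wide; open, the fingers measure 114 mm over their backs; the gripper's body (76 mm by 85 mm) begins 54 mm behind the grasp point. The pads swing forward as they close: fully open they stand 13 mm farther back than shut.
Start: joints at [-1.347, 0.494, 1.345, -0, 1.302, -0.096], TCP at [0.196, -0.593, 0.231] pointing down, gripper open.
Joint ranges: [-2.91, 2.91], [-0.82, 2.16], [0.22, 2.67], [-1.22, 4.37], [0.12, 2.79], [-3.08, 3.08]. Speed limits (rad/s): [1.89, 1.89, 2.57, 3.01, 3.01, 3.01].

## Interface

Orientations are given as a unit quaternion [x, y, z, w].
In Python, from plant import env gives the robot as it stands.
- The arm moves only by the tool arm_command, never from a script. Its argument "plan" is one flat list of numbers, 5 for each row, row after row: the shift along the tool's x, y, z in m, then the turn about the tool's z in degrees, then the finger opening in m, from 0 to 0.0854. In form: [x, y, z, roll, gripper, x, y, z, roll, gripper, ...]. A call has exactly 10 rows; each row is the pose to reach, as a shift and turn from the pose commanded when the call began, along the tool's axes at that moment; what a row does not reach only later rows make up. A row lasts 1/8 s, in which the tool goes at most 62.5 mm and 10.7 degrees, less where a joint would pass 70% of its speed; a pose out of reach is approached as far as the arm can. A call with a gripper value outside its range is refused whole. The fingers move at their own pace and stop on an object; "force" is the grip in N (left out, the last holds). Time passes only in rows, so rows that repeat a pose let the fingers close, or fill a call up. It gives the time, the measured TCP pose, the force, the opening and the grip force at its end, in the units of the state.
- env.get_state(): the state, without advancing time (a new reading comes with each control period).
- env.snapshot(name): name is "side" or "top" or "wrist"; returns a dict with "image" (480x640x3 uint8, red, green, blue), "mtx" (3x3 intrinsics, pixels), "world_to_cam" (4x4, takes a point from world to camera coordinates). Camera axes: x right, y down, z forward; pixel columns grow to the right and rows downward; lengths in m; the calibration is good to about 2 mm. A picture is of the moment at which its call begins. There is no depth.
- env.finish_job(): hands the job in; it is judged then, once.
The state is a dict: "clock": time; "joints": joint angles; "qvel": joint speeds; "joint_torque": joint torques, N m; "ee_pos": TCP position; "eef_rot": TCP orientation; "ft_force": force on the tool from outside, world axes, zero at the start; "wrist_torque": the same for the moment, N m; "gripper_width": finger opening in m; "gripper_force": force on a finger pad.
Only numpy, scipy, OpenCV 4.12 (cv2) and the standard library are available. Lean on these libraries where they do the work, as an engineer would, in place of code of your own. Each camera call takes 0.05 s, during which the arm holds its last target. There are 200 camera calls.

## Working session

There is one attempt and no reset: what is moved stays moved. The work goes in short steps, Python scripts to look and compute and a tool call to move; the robot and the scene stay as the last step left them, time stands still between calls to the robot, and variables do not carry over. Pictures are saved under pics/ and viewed, at most 14 in all, crops included, and the job is handed in when it is done.

Besides the shell and the picture viewer there is one more tool, called after "Request:" as name(argument=value, ...), one argument or row to a line, values as JSON. arm_command: Moves the arm, as the interface text tells. Its arguments: {"type":"object","properties":{"plan":{"type":"array","items":{"type":"number"}},"force":{"type":"number"}},"required":["plan"]}

```bash
mkdir -p pics; ls; cat > h.py <<'E'
import numpy as np, cv2
from plant import env
from scipy.spatial.transform import Rotation as R
def snap(n,f=None):
    s=env.snapshot(n)
    if f: cv2.imwrite('pics/'+f,cv2.cvtColor(s['image'],cv2.COLOR_RGB2BGR))
    return s
def ray(s,u,v):
    T=np.array(s['world_to_cam']);Rm=T[:3,:3];c=-Rm.T@T[:3,3]
    d=Rm.T@np.linalg.solve(np.array(s['mtx']),[u,v,1.]);return c,d/np.linalg.norm(d)
def onz(s,u,v,z):
    c,d=ray(s,u,v);return c+d*(z-c[2])/d[2]
def tri(a,b):
    (c1,d1),(c2,d2)=a,b
    t=np.linalg.lstsq(np.stack([d1,-d2],1),c2-c1,rcond=None)[0]
    p,q=c1+t[0]*d1,c2+t[1]*d2;return (p+q)/2,np.linalg.norm(p-q)
def proj(s,p):
    T=np.array(s['world_to_cam']);q=np.array(s['mtx'])@(T[:3,:3]@np.array(p)+T[:3,3]);return q[:2]/q[2]
def totool(v):
    return R.from_quat(env.get_state()['eef_rot']).inv().apply(v)
E
python3 - <<'E'
from h import *
for n in('top','side','wrist'):
    s=snap(n,n+'0.png');c,d=ray(s,320,240);print(n,c.round(3),d.round(3),s['mtx'][0][0])
st=env.get_state();print(st['clock'],R.from_quat(st['eef_rot']).as_matrix().round(3),st['ee_pos'])
E
```

```text
pics
top [ 0.319 -0.017  1.29 ] [ 0.186  0.019 -0.982] 442.71626108057285
side [ 0.181 -1.016  1.512] [ 0.202  0.602 -0.773] 617.1041390768207
wrist [ 0.271 -0.569  0.373] [-0.279 -0.105 -0.955] 355.58591700473966
0.15 [[ 0.949  0.314 -0.   ]
 [ 0.314 -0.949  0.001]
 [ 0.    -0.001 -1.   ]] [ 0.19642629 -0.5930559   0.23085476]
```

View pics/top0.png

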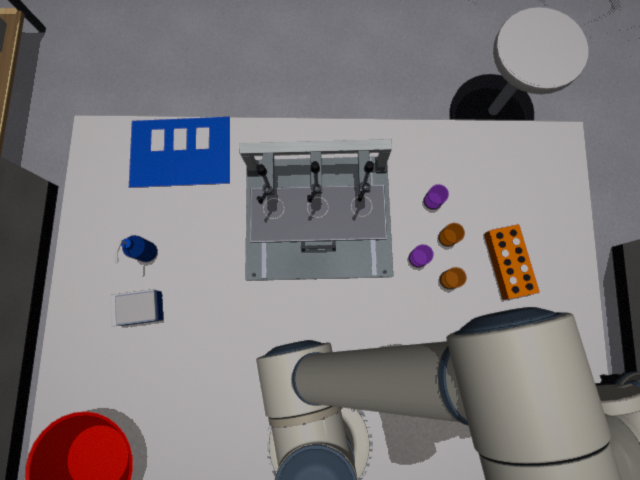

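View pics/side0.png

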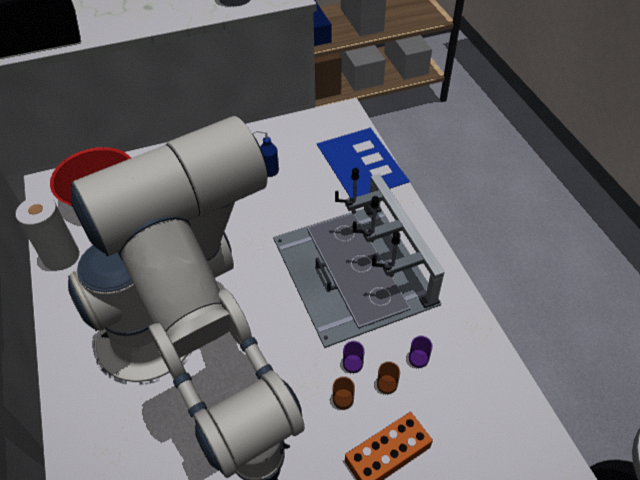

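The top view shows two amber jars at (452,234) and (453,279), and purple look-alikes at (435,197) and (420,257). The gauge is centred at about (317,208), with rings at (273,208), (317,208) and (361,206), and the handle is at (318,246). In the side view the amber jars are at (388,378) and (343,393). The arm hides part of the bench.

```bash
cat >> h.py <<'E'
def blobs(im,lo,hi,amin=60):
    m=cv2.inRange(cv2.cvtColor(im,cv2.COLOR_RGB2HSV),lo,hi)
    n,l,st,c=cv2.connectedComponentsWithStats(m)
    return [(c[i].round(1),st[i]) for i in range(1,n) if st[i][4]>=amin]
E
python3 - <<'E'
from h import *
S={n:snap(n) for n in('top','side')}
for n in S:
    for c,st in blobs(S[n]['image'],(5,120,40),(18,255,255)): print(n,'amber',c,st)
    for c,st in blobs(S[n]['image'],(130,100,40),(160,255,255)): print(n,'purple',c,st)
    im=S[n]['image']
    a,b=((235,170,400,260) if n=='top' else (300,210,420,310)),0
    x0,y0,x1,y1=a
    m=cv2.inRange(cv2.cvtColor(im,cv2.COLOR_RGB2HSV),(0,0,150),(180,50,255))[y0:y1,x0:x1]
    crop=cv2.resize(cv2.cvtColor(im[y0-20:y1+30,x0:x1],cv2.COLOR_RGB2BGR),None,fx=4,fy=4,interpolation=cv2.INTER_CUBIC)
    cv2.imwrite(f'pics/c_{n}.png',crop);print(crop.shape)
a=np.vstack([cv2.imread('pics/c_top.png')]);b=cv2.imread('pics/c_side.png');print(a.shape,b.shape)
E
```

```text
top amber [451.3 234.2] [439 223  25  23 415]
top amber [510.4 262.3] [ 484  225   55   74 2223]
top amber [452.8 277.9] [440 268  26  21 418]
top purple [435.7 196.5] [424 185  24  24 414]
top purple [420.8 255.4] [409 245  24  22 393]
(560, 660, 3)
side amber [327.8  58.7] [315  53  26  14 129]
side amber [332.5  80. ] [324  66  17  25 112]
side amber [ 34.8 208.8] [ 29 205  13   9  73]
side amber [387.9 376.7] [378 362  22  31 509]
side amber [342.9 391.5] [333 377  21  30 510]
side amber [388.6 449.7] [ 345  412   87   68 2597]
side purple [420.  350.5] [409 336  23  31 512]
side purple [352.9 355.9] [343 341  21  31 508]
(600, 480, 3)
(560, 660, 3) (600, 480, 3)
```

View pics/c_top.png

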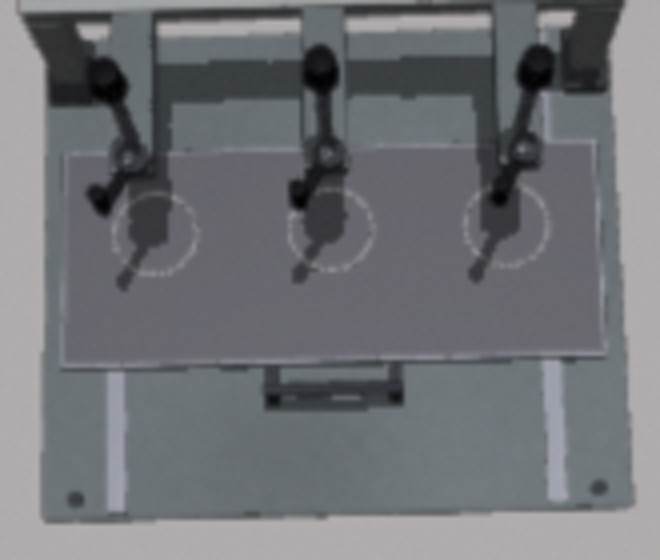

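View pics/c_side.png

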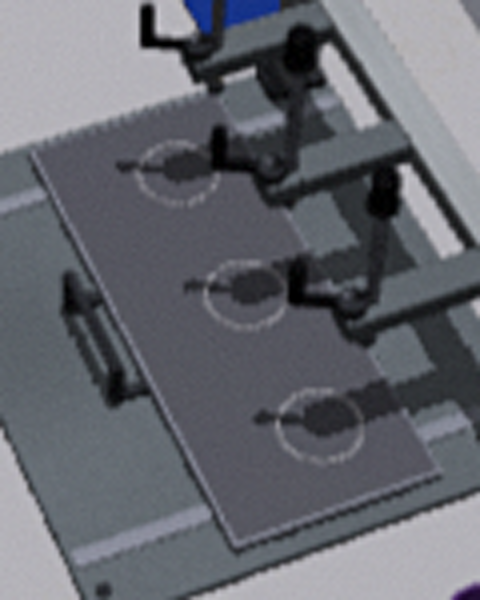

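The top crop shows ring centres at (155,233), (331,230) and (507,226), and knobs at (105,78), (320,68) and (537,66). The side crop shows rings at (178,173), (246,294) and (320,425), knobs at (301,45) for the middle probe and (384,190) for the right one, and the bar middle at about (95,338). All levers appear free.

```bash
python3 - <<'E'
from h import *
S={n:snap(n) for n in('top','side')}
t=lambda p:ray(S['top'],235+p[0]/4,150+p[1]/4)
s=lambda p:ray(S['side'],300+p[0]/4,190+p[1]/4)
f=lambda n,a,b:print(n,*[x.round(4) for x in tri(a,b)])
P=[]
for a,b in zip([(507,226),(331,230),(155,233)],[(320,425),(246,294),(178,173)]): f('ring',t(a),s(b));P.append(onz(S['top'],235+a[0]/4,150+a[1]/4,.022)); print(P[-1], onz(S['side'],300+b[0]/4,190+b[1]/4,.022))
f('bar',t((334,396)),s((95,338)))
for a,b in zip([(537,66),(320,68)],[(384,190),(301,45)]): f('knob',t(a),s(b))
f('knobL',t((105,78)),ray(S['side'],355,174))
for a,b in zip([(500,193),(300,190)],[(300,278),(218,150)]): f('lever',t(a),s(b))
f('leverL',t((98,198)),ray(S['side'],338,196))
for a,b in (((451.3,234.2),(387.9,376.7)),((452.8,277.9),(342.9,391.5)),((435.7,196.5),(420,350.5)),((420.8,255.4),(352.9,355.9))):
    f('jar',ray(S['top'],*a),ray(S['side'],*b))
d=P[2]-P[0];print('yaw',np.degrees(np.arctan2(-d[0],d[1])),np.linalg.norm(d))
E
```

```text
ring [ 0.6627 -0.1137  0.0196] 0.0014
[ 0.66133515 -0.11349802  0.022     ] [ 0.66269433 -0.11514246  0.022     ]
ring [0.6576 0.0165 0.0186] 0.0008
[0.65622543 0.01644424 0.022     ] [0.65691359 0.01419111 0.022     ]
ring [0.653  0.1474 0.0173] 0.0002
[0.65186694 0.14674032 0.022     ] [0.65138157 0.14367424 0.022     ]
bar [0.5327 0.0114 0.027 ] 0.0034
knob [ 0.6928 -0.1121  0.2739] 0.0006
knob [0.6877 0.0183 0.2821] 0.0012
knobL [0.6828 0.1495 0.2671] 0.0027
lever [ 0.6426 -0.0969  0.1823] 0.005
lever [0.6391 0.0333 0.1773] 0.0046
leverL [0.6352 0.165  0.1765] 0.0019
jar [ 0.577  -0.3676  0.0433] 0.0015
jar [ 0.4518 -0.3668  0.0448] 0.0014
jar [ 0.6884 -0.3265  0.0434] 0.0011
jar [ 0.514  -0.2794  0.0427] 0.002
yaw 2.083664551476433 0.2604105262947942
```

Request:
arm_command(
  plan=[0.05, -0.046, 0.005, -7, 0.05, 0.1, -0.092, 0.01, -14, 0.05, 0.15, -0.138, 0.015, -21, 0.05, 0.2, -0.184, 0.02, -28, 0.05, 0.25, -0.23, 0.025, -35, 0.05, 0.3, -0.276, 0.03, -43, 0.05, 0.35, -0.322, 0.035, -51, 0.05, 0.4, -0.368, 0.04, -59, 0.05, 0.45, -0.414, 0.045, -66, 0.05, 0.508, -0.468, 0.05, -73.8, 0.05],
)

```text
clock: 1.6
ee_pos: [0.5, -0.0464, 0.1859]
eef_rot: [0.692, 0.722, 0.0, 0.0]
ft_force: [0.3, -2.0, 0.7]
gripper_width: 0.0501
gripper_force: 0.0
```

```bash
python3 - <<'E'
from h import *
s=snap('top','top1.png');snap('wrist','w1.png')
st=env.get_state();print(st['clock'],st['ee_pos'],R.from_quat(st['eef_rot']).as_matrix().round(3),st['ft_force'],st['gripper_width'])
for n in('top','side'):
    q=snap(n)
    for c,t in blobs(q['image'],(5,120,40),(18,255,255)): print(n,'amber',c,t, onz(q,*c,.043).round(3))
E
```

```text
1.7 [ 0.50111936 -0.04360725  0.18552816] [[-0.046  0.999  0.001]
 [ 0.999  0.046  0.001]
 [ 0.001  0.001 -1.   ]] [ 0.29943604 -1.72508033  0.71182357] 0.049818138914548664
top amber [451.3 234.2] [439 223  25  23 415] [ 0.578 -0.368  0.043]
top amber [510.4 262.3] [ 485  225   54   74 2222] [ 0.5   -0.531  0.043]
top amber [452.9 277.9] [440 268  26  21 416] [ 0.453 -0.368  0.043]
side amber [328.8  73.3] [315  54  26  44 528] [0.882 0.92  0.043]
side amber [ 34.9 208.9] [ 29 205  13   9  69] [-0.254  0.567  0.043]
side amber [387.9 376.7] [378 362  22  31 518] [ 0.576 -0.367  0.043]
side amber [343.  391.7] [333 377  21  31 519] [ 0.451 -0.367  0.043]
side amber [388.4 449.8] [ 345  412   87   68 2628] [ 0.5   -0.545  0.043]
```

View pics/w1.png

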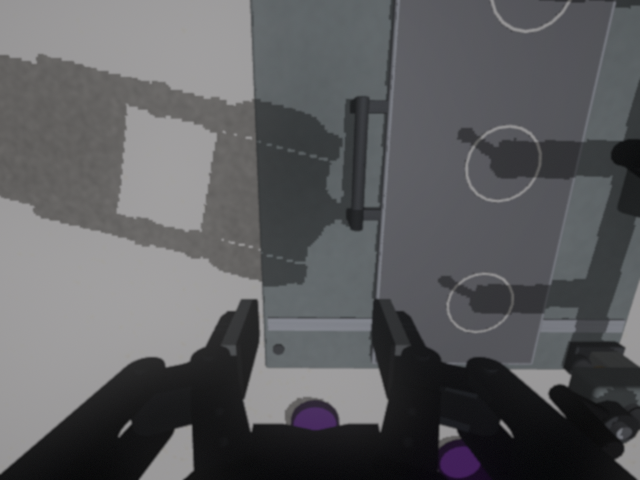

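The wrist view shows the bar from (361,100) to (357,226), middle about (359,163). Ring centres are at (503,163) and (480,302).

```bash
python3 - <<'E'
from h import *
s=snap('wrist');q=snap('side');st=env.get_state()
print(st['ee_pos'],ray(s,320,240)[0])
for p in((361,100),(359,163),(357,226)): print(onz(s,*p,.052))
print('tri',tri(ray(s,359,163),ray(q,323.75,274.5)))
a,b=onz(s,503,163,.022),onz(s,480,302,.022);print(a,b,np.degrees(np.arctan2(-(a-b)[0],(a-b)[1])),np.linalg.norm(a-b))
print(tri(ray(s,503,163),ray(q,361.5,263.5)),tri(ray(s,480,302),ray(q,380,296.2)))
t=onz(s,359,163,.052)-st['ee_pos'];print('tool shift',totool(t))
E
```

```text
[ 0.4987439  -0.04900803  0.18584789] [0.49584107 0.03136269 0.32818915]
[0.52799483 0.0524211  0.052     ]
[0.52996775 0.00797142 0.052     ]
[ 0.53216387 -0.04150667  0.052     ]
tri (array([0.53246355, 0.00641543, 0.03416766]), np.float64(0.0005865554780464747))
[0.6549213  0.01013861 0.022     ] [ 0.65917872 -0.11979036  0.022     ] 1.8767569751038145 0.12999869890614876
(array([0.65427594, 0.0106839 , 0.02605166]), np.float64(0.0026615401454821814)) (array([ 0.65948777, -0.1180306 ,  0.02565906]), np.float64(0.004062353718803731))
tool shift [0.05584943 0.03327302 0.13383046]
```

Request:
arm_command(
  plan=[0, 0, 0.05, 0, 0.05, 0, 0, 0.05, 0, 0.05, 0, 0, 0.05, 0, 0.05, 0, 0, 0.05, 0, 0.05, 0, 0, 0.05, 0, 0.05, 0, 0, 0.05, 0, 0.05, 0, 0, 0.05, 0, 0.05, 0, 0, 0.05, 0, 0.05, 0, 0, 0.05, 0, 0.05, 0, 0, 0.05, 0, 0.05],
)

```text
clock: 3.15
ee_pos: [0.4991, -0.0483, 0.1358]
eef_rot: [0.694, 0.72, 0.0, -0.0]
ft_force: [0.3, 0.5, 0.7]
gripper_width: 0.0505
gripper_force: 0.0
```

```bash
python3 - <<'E'
from h import *
s=snap('wrist','w2.png')
st=env.get_state();print(st['ee_pos'],R.from_quat(st['eef_rot']).as_matrix().round(4),st['ft_force'])
E
```

```text
[ 0.49908282 -0.04833603  0.13577379] [[-3.710e-02  9.993e-01 -1.000e-04]
 [ 9.993e-01  3.710e-02  0.000e+00]
 [ 0.000e+00 -1.000e-04 -1.000e+00]] [-0.18852957  0.33875883  0.52279315]
```

View pics/w2.png

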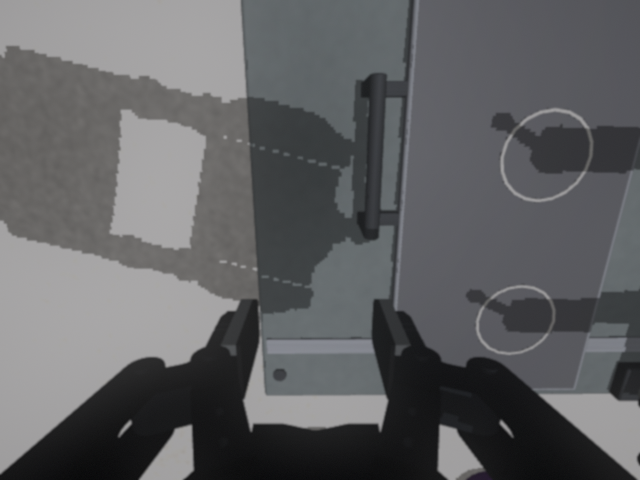

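The wrist view from lower shows the bar middle at (374,155), ring 1 at (546,155) and ring 0 at (516,320).

```bash
python3 - <<'E'
from h import *
s=snap('wrist');st=env.get_state()
# earlier camera: same orientation, 50 mm higher (+small)
T=np.array(s['world_to_cam']);c,d1=ray(s,374,155);_,d0=ray(s,359,163)
print(tri((c,d1),(c+[0,0,.05],d0)))
b=onz(s,374,155,.052);print(b,totool(b-st['ee_pos']));print(onz(s,546,155,.022),onz(s,516,320,.022))
E
```

```text
(array([0.50876538, 0.02320654, 0.20945513]), np.float64(0.006709964016911207))
[0.53268372 0.01635108 0.052     ] [0.06340352 0.03597872 0.08378714]
[0.65801128 0.01890638 0.022     ] [ 0.6645243  -0.11151595  0.022     ]
```

Request:
arm_command(
  plan=[0.03, 0.018, 0.0, 0, 0.05, 0.063, 0.036, 0.01, 0, 0.05, 0.063, 0.036, 0.04, 0, 0.05, 0.063, 0.036, 0.07, 0, 0.05, 0.063, 0.036, 0.1, 0, 0.05, 0.063, 0.036, 0.1, 0, 0.05, 0.063, 0.036, 0.1, 0, 0.0, 0.063, 0.036, 0.1, 0, 0.0, 0.063, 0.036, 0.1, 0, 0.0, 0.063, 0.036, 0.1, 0, 0.0],
  force=30,
)

```text
clock: 4.5
ee_pos: [0.5334, 0.0159, 0.0369]
eef_rot: [0.694, 0.72, 0.001, 0.001]
ft_force: [-0.8, -0.3, 8.8]
gripper_width: 0.0086
gripper_force: 29.3
```

Request:
arm_command(
  plan=[0, -0.015, 0, 0, 0, 0, -0.03, 0, 0, 0, 0, -0.045, 0, 0, 0, 0, -0.06, 0, 0, 0, 0, -0.075, 0, 0, 0, 0, -0.09, 0, 0, 0, 0, -0.105, 0, 0, 0, 0, -0.115, 0, 0, 0, 0, -0.115, 0, 0, 0, 0, -0.115, 0, 0, 0],
)

```text
clock: 5.75
ee_pos: [0.4188, 0.011, 0.0369]
eef_rot: [0.694, 0.72, 0.001, 0.001]
ft_force: [-1.2, -11.8, 14.2]
gripper_width: 0.0091
gripper_force: 31.2
```

Request:
arm_command(
  plan=[0, -0.002, 0, 0, 0, 0, -0.003, 0, 0, 0, 0, -0.004, 0, 0, 0, 0, -0.005, 0, 0, 0, 0, -0.005, 0, 0, 0, 0, -0.005, 0, 0, 0, 0, -0.005, 0, 0, 0.03, 0, -0.005, 0, 0, 0.03, 0, -0.005, 0, 0, 0.03, 0, -0.005, -0.06, 0, 0.05],
)

```text
clock: 7.0
ee_pos: [0.4109, 0.0117, 0.0934]
eef_rot: [0.694, 0.72, -0.003, -0.003]
ft_force: [1.5, 0.1, 0.2]
gripper_width: 0.0471
gripper_force: 0.0
```

Request:
arm_command(
  plan=[0, 0, -0.06, 0, 0.085, -0.05, 0, -0.1, 0, 0.085, -0.11, 0, -0.1, 0, 0.085, -0.17, 0, -0.1, 0, 0.085, -0.23, 0, -0.1, 0, 0.085, -0.28, 0, -0.1, 0, 0.085, -0.28, 0, -0.1, 0, 0.085, -0.28, 0, -0.1, 0, 0.085, -0.28, 0, -0.1, 0, 0.085, -0.28, 0, -0.1, 0, 0.085],
)

```text
clock: 8.25
ee_pos: [0.4233, -0.2674, 0.1959]
eef_rot: [0.693, 0.721, 0.0, -0.0]
ft_force: [-0.2, 0.3, 0.4]
gripper_width: 0.0852
gripper_force: 0.0
```

```bash
python3 - <<'E'
from h import *
s=snap('top','top2.png');q=snap('side');w=snap('wrist','w3.png')
st=env.get_state();print(st['clock'],st['ee_pos'],R.from_quat(st['eef_rot']).as_matrix().round(4),st['ft_force'])
for n,i in(('top',s),('side',q),('w',w)):
    for c,t in blobs(i['image'],(5,120,40),(18,255,255)): print(n,'amber',c,t, onz(i,*c,.043).round(3))
E
```

```text
8.4 [ 0.42329048 -0.26787884  0.19590409] [[-3.770e-02  9.993e-01  1.000e-04]
 [ 9.993e-01  3.770e-02 -0.000e+00]
 [-0.000e+00  1.000e-04 -1.000e+00]] [ 0.31229851 -0.30873548 -0.65389989]
top amber [ 8.2 53.9] [ 4 39 10 32 74] [1.137 1.006 0.043]
top amber [515.3 251.8] [486 225  53  72 971] [ 0.53  -0.546  0.043]
side amber [328.1  75. ] [315  53  26  46 565] [0.876 0.911 0.043]
side amber [ 34.9 208.9] [ 29 205  13   9  70] [-0.254  0.567  0.043]
side amber [387.9 376.8] [378 362  22  31 517] [ 0.576 -0.368  0.043]
side amber [343.  391.7] [333 377  21  31 517] [ 0.451 -0.367  0.043]
side amber [388.3 449.8] [ 345  412   87   68 2636] [ 0.5   -0.545  0.043]
w amber [341.3 313.7] [ 319  293   44   41 1287] [ 0.45  -0.352  0.043]
w amber [462.7 311.2] [ 439  294   44   39 1149] [ 0.563 -0.345  0.043]
w amber [516.5 348.2] [508 329  15  45 119] [ 0.622 -0.383  0.043]
w amber [373.4 347.2] [369 333   8  33  73] [ 0.483 -0.387  0.043]
w amber [490.1 351.4] [471 332  40  38 587] [ 0.597 -0.387  0.043]
w amber [390.5 419. ] [ 311  398  126   48 2224] [ 0.509 -0.473  0.043]
```

View pics/w3.png

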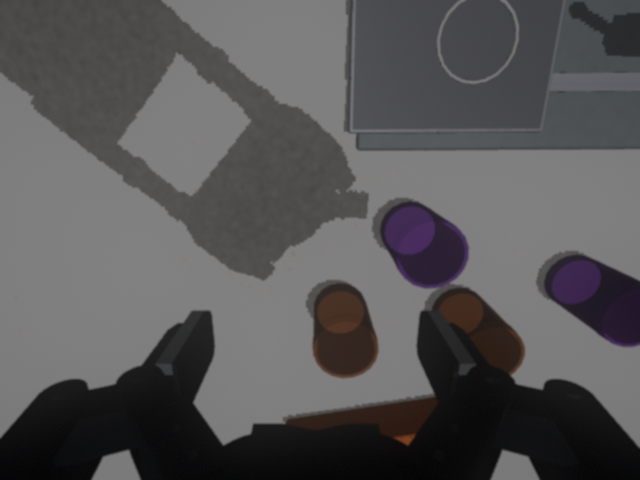

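View pics/top2.png

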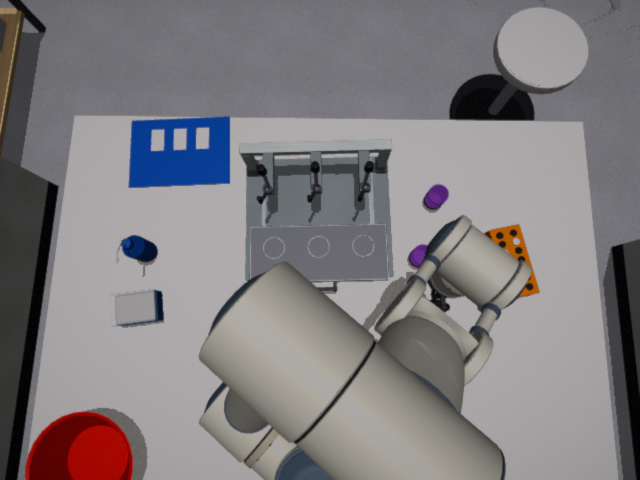

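The wrist view shows the jar rims at about (345,346) and (492,347), with their lower ends at (341,311) and (462,311). The top view shows the tray fully out, with rings at (274,247), (318,246) and (363,245), and no third jar.

```bash
python3 - <<'E'
from h import *
s=snap('wrist');q=snap('side');t=snap('top');st=env.get_state()
for p,u in(((345,346),(343,391.7)),((492,347),(387.9,376.8))):
    b=onz(s,*p,.08);print('jar',b.round(4),totool(b-st['ee_pos']).round(4), onz(q,*u,.043).round(4))
w=s
print('tri rim vs wrist',[tri(ray(w,345,346),ray(q,343,383))])
for r in((274,247),(318,246),(363,245)): print('ring',onz(t,*r,.022).round(4))
print('ring0 wrist',onz(s,479,39,.022))
E
```

```text
jar [ 0.4515 -0.3621  0.08  ] [-0.0949  0.0247  0.1158] [ 0.4515 -0.3666  0.043 ]
jar [ 0.5754 -0.3584  0.08  ] [-0.0959  0.1487  0.1158] [ 0.5762 -0.3677  0.043 ]
tri rim vs wrist [(array([ 0.45209384, -0.36139581,  0.08118086]), np.float64(0.0014628539926391873))]
ring [0.5355 0.1413 0.022 ]
ring [0.5407 0.0133 0.022 ]
ring [ 0.5459 -0.1173  0.022 ]
ring0 wrist [ 0.54639779 -0.11703494  0.022     ]
```

Request:
arm_command(
  plan=[-0.05, 0.012, 0, 0, 0.085, -0.0975, 0.0245, 0, 0, 0.085, -0.0975, 0.0245, 0.03, 0, 0.085, -0.0975, 0.0245, 0.07, 0, 0.085, -0.0975, 0.0245, 0.11, 0, 0.085, -0.0975, 0.0245, 0.15, 0, 0.085, -0.0975, 0.0245, 0.156, 0, 0.085, -0.0975, 0.0245, 0.156, 0, 0.03, -0.0975, 0.0245, 0.156, 0, 0.03, -0.0975, 0.0245, 0.156, 0, 0.03],
  force=30,
)

```text
clock: 9.8
ee_pos: [0.452, -0.3656, 0.0415]
eef_rot: [0.694, 0.72, -0.0, 0.001]
ft_force: [-0.1, -0.0, 8.7]
gripper_width: 0.0551
gripper_force: 31.5
```

Request:
arm_command(
  plan=[0, 0, 0, 0, 0.03, 0, 0, 0, 0, 0.03, 0, 0, -0.02, 0, 0.03, 0, 0, -0.06, 0, 0.03, 0, 0, -0.1, 0, 0.03, 0, 0, -0.13, 0, 0.03, 0, 0, -0.13, 0, 0.03, 0, 0, -0.13, 0, 0.03, 0, 0, -0.13, 0, 0.03, 0, 0, -0.13, 0, 0.03],
)

```text
clock: 11.05
ee_pos: [0.451, -0.3646, 0.1689]
eef_rot: [0.694, 0.72, 0.0, -0.001]
ft_force: [0.2, 0.5, -3.0]
gripper_width: 0.0549
gripper_force: 33.4
```

```bash
python3 - <<'E'
from h import *
w=snap('side','s4.png')
st=env.get_state();print(st['clock'],st['ee_pos'],st['gripper_width'],st['ft_force'])
for c,t in blobs(w['image'],(5,120,40),(18,255,255)): print(c,t,onz(w,*c,.043).round(3))
for x,y in((.541,.013),(.546,-.117),(.536,.143)): print(totool(np.array([x,y,.067])-st['ee_pos']).round(4))
im=cv2.imread('pics/s4.png')[200:450,200:460];cv2.imwrite('pics/s4c.png',cv2.resize(im,None,fx=2,fy=2))
E
```

```text
11.1 [ 0.45101187 -0.36461173  0.16909663] 0.054863805997162986 [-0.41405866 -0.47235513 -3.74967273]
[328.7  75.2] [315  53  26  46 537] [0.877 0.909 0.043]
[ 35.2 208.7] [ 29 205  13   9  68] [-0.253  0.568  0.043]
[344.5 370.8] [333 356  23  29 460] [ 0.476 -0.313  0.043]
[387.9 376.7] [378 362  22  31 515] [ 0.576 -0.367  0.043]
[388.4 449.8] [ 345  412   87   68 2627] [ 0.5   -0.545  0.043]
[0.3739 0.104  0.1024]
[0.2438 0.1042 0.1022]
[0.504  0.1038 0.1025]
```

View pics/s4c.png

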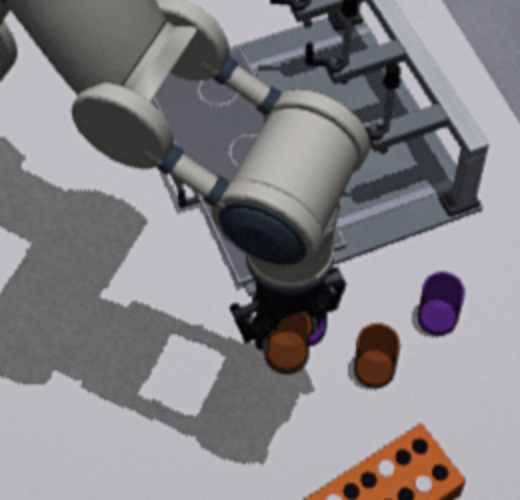

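The side crop shows the jar held upright in the gripper at about (288,345). The other amber jar is undisturbed at (377,355).

Request:
arm_command(
  plan=[0.05, 0.014, 0, 0, 0.03, 0.1, 0.028, 0, 0, 0.03, 0.15, 0.042, 0, 0, 0.03, 0.2, 0.056, 0, 0, 0.03, 0.25, 0.07, 0, 0, 0.03, 0.3, 0.083, 0, 0, 0.03, 0.35, 0.097, 0, 0, 0.03, 0.374, 0.104, 0.03, 0, 0.03, 0.374, 0.104, 0.06, 0, 0.03, 0.374, 0.104, 0.09, 0, 0.03],
)

```text
clock: 12.35
ee_pos: [0.5414, 0.0133, 0.0787]
eef_rot: [0.694, 0.72, 0.0, 0.0]
ft_force: [0.4, -0.4, -3.1]
gripper_width: 0.0545
gripper_force: 32.5
```

```bash
python3 - <<'E'
from h import *
w=snap('wrist','w5.png');st=env.get_state();print(st['clock'],st['ee_pos'],totool(np.array([.541,.013,.0645])-st['ee_pos']).round(4))
E
```

```text
12.4 [0.53953996 0.01316125 0.07541209] [-0.0002  0.0015  0.0109]
```

Request:
arm_command(
  plan=[0, 0, 0.008, 0, 0.03, 0, 0, 0.014, 0, 0.03, 0, 0, 0.015, 0, 0.03, 0, 0, 0.015, 0, 0.03, 0, 0, 0.015, 0, 0.08, 0, 0, 0.015, 0, 0.08, 0, 0, 0.015, 0, 0.085, 0, 0, -0.03, 0, 0.085, 0, 0, -0.08, 0, 0.085, 0, 0, -0.12, 0, 0.085],
)

```text
clock: 13.65
ee_pos: [0.5415, 0.0127, 0.2018]
eef_rot: [0.694, 0.72, 0.0, 0.0]
ft_force: [0.5, -0.5, -0.3]
gripper_width: 0.0851
gripper_force: 0.0
```

```bash
python3 - <<'E'
from h import *
st=env.get_state();print(st['clock'],st['ee_pos'],totool(np.array([.576,-.365,.2])-st['ee_pos']).round(4))
w=snap('side')
for c,t in blobs(w['image'],(5,120,40),(18,255,255)): print(c,t,onz(w,*c,.043).round(3),onz(w,*c,.065).round(3))
E
```

```text
13.65 [0.54150111 0.01274788 0.20181866] [-0.3788  0.0205  0.0019]
[329.8  73.4] [315  53  26  44 448] [0.885 0.918 0.043] [0.875 0.889 0.065]
[ 35.1 208.9] [ 29 205  13   9  71] [-0.254  0.567  0.043] [-0.247  0.543  0.065]
[325.5 265.9] [316 253  20  28 408] [0.546 0.028 0.043] [0.541 0.013 0.065]
[387.9 376.7] [378 362  22  31 512] [ 0.576 -0.367  0.043] [ 0.57  -0.377  0.065]
[388.4 449.8] [ 345  412   87   68 2627] [ 0.5   -0.545  0.043] [ 0.496 -0.552  0.065]
```

Request:
arm_command(
  plan=[-0.05, 0.003, 0, 0, 0.085, -0.1, 0.006, 0, 0, 0.085, -0.15, 0.009, 0, 0, 0.085, -0.2, 0.012, 0, 0, 0.085, -0.25, 0.015, 0, 0, 0.085, -0.3, 0.018, 0, 0, 0.085, -0.35, 0.02, 0, 0, 0.085, -0.379, 0.0205, 0.0, 0, 0.085, -0.379, 0.0205, 0.0, 0, 0.085, -0.379, 0.0205, 0.03, 0, 0.085],
)

```text
clock: 14.95
ee_pos: [0.5768, -0.3656, 0.1712]
eef_rot: [0.694, 0.72, 0.0, 0.002]
ft_force: [1.1, -0.3, -0.7]
gripper_width: 0.0849
gripper_force: 0.0
```

```bash
python3 - <<'E'
from h import *
st=env.get_state();print(st['clock'],st['ee_pos'],totool(np.array([.576,-.365,.04])-st['ee_pos']).round(4))
w=snap('side')
for c,t in blobs(w['image'],(5,120,40),(18,255,255)): print(c,t,onz(w,*c,.043).round(3),onz(w,*c,.065).round(3))
E
```

```text
14.95 [ 0.57682445 -0.36557575  0.1711658 ] [ 0.0009 -0.0012  0.1312]
[328.3  73.8] [315  53  26  44 552] [0.879 0.918 0.043] [0.869 0.889 0.065]
[ 34.9 208.7] [ 29 205  13   9  70] [-0.254  0.568  0.043] [-0.248  0.544  0.065]
[387.9 376.6] [378 362  22  31 528] [ 0.576 -0.367  0.043] [ 0.571 -0.377  0.065]
[388.3 449.8] [ 345  412   87   68 2634] [ 0.5   -0.545  0.043] [ 0.495 -0.552  0.065]
```

Request:
arm_command(
  plan=[0, 0, 0.04, 0, 0.085, 0, 0, 0.08, 0, 0.085, 0, 0, 0.12, 0, 0.085, 0, 0, 0.13, 0, 0.085, 0, 0, 0.13, 0, 0.085, 0, 0, 0.13, 0, 0.03, 0, 0, 0.13, 0, 0.03, 0, 0, 0.13, 0, 0.03, 0, 0, 0.13, 0, 0.03, 0, 0, 0.13, 0, 0.03],
)

```text
clock: 16.25
ee_pos: [0.5767, -0.3658, 0.0417]
eef_rot: [0.694, 0.72, 0.0, 0.001]
ft_force: [-0.2, 0.3, 9.3]
gripper_width: 0.0562
gripper_force: 30.0
```

Request:
arm_command(
  plan=[0, 0, -0.03, 0, 0.03, 0, 0, -0.07, 0, 0.03, 0, 0, -0.11, 0, 0.03, 0.03, -0.005, -0.13, 0, 0.03, 0.08, -0.01, -0.13, 0, 0.03, 0.13, -0.016, -0.13, 0, 0.03, 0.18, -0.022, -0.13, 0, 0.03, 0.18, -0.022, -0.13, 0, 0.03, 0.18, -0.022, -0.13, 0, 0.03, 0.18, -0.022, -0.13, 0, 0.03],
)

```text
clock: 17.5
ee_pos: [0.5475, -0.1872, 0.1701]
eef_rot: [0.694, 0.72, 0.0, 0.0]
ft_force: [0.0, -0.7, -1.4]
gripper_width: 0.0558
gripper_force: 32.9
```

```bash
python3 - <<'E'
from h import *
st=env.get_state();print(st['clock'],st['ee_pos'],st['gripper_width'],totool(np.array([.546,-.117,.0635])-st['ee_pos']).round(4))
w=snap('side');q=snap('wrist','w6.png')
for c,t in blobs(w['image'],(5,120,40),(18,255,255)): print(c,t,onz(w,*c,.043).round(3),onz(w,*c,.065).round(3))
E
```

```text
17.5 [ 0.54754812 -0.18715651  0.17006415] 0.055756624575976896 [0.0702 0.0009 0.1065]
[327.9  74. ] [315  54  26  44 498] [0.877 0.917 0.043] [0.867 0.888 0.065]
[ 35.1 208.8] [ 29 205  13   9  72] [-0.254  0.567  0.043] [-0.247  0.544  0.065]
[325.5 266. ] [316 253  20  28 406] [0.546 0.028 0.043] [0.541 0.012 0.065]
[354.5 300.5] [344 285  21  31 444] [ 0.582 -0.116  0.043] [ 0.576 -0.13   0.065]
[388.3 449.8] [ 345  412   87   68 2631] [ 0.5   -0.545  0.043] [ 0.495 -0.552  0.065]
```

Request:
arm_command(
  plan=[0.04, 0.001, 0, 0, 0.03, 0.07, 0.001, 0, 0, 0.03, 0.07, 0.001, 0.03, 0, 0.03, 0.07, 0.001, 0.06, 0, 0.03, 0.07, 0.001, 0.085, 0, 0.03, 0.07, 0.001, 0.098, 0, 0.03, 0.07, 0.001, 0.105, 0, 0.03, 0.07, 0.001, 0.1055, 0, 0.03, 0.07, 0.001, 0.1055, 0, 0.03, 0.07, 0.001, 0.1055, 0, 0.08],
)

```text
clock: 18.85
ee_pos: [0.5461, -0.1163, 0.065]
eef_rot: [0.694, 0.72, 0.0, 0.001]
ft_force: [0.5, -0.6, 0.2]
gripper_width: 0.0721
gripper_force: 0.0
```

Request:
arm_command(
  plan=[0, 0, 0, 0, 0.085, 0, 0, 0, 0, 0.085, 0, 0, -0.04, 0, 0.085, 0, 0, -0.08, 0, 0.085, 0, 0, -0.12, 0, 0.085, 0, -0.04, -0.13, 0, 0.085, 0.03, -0.08, -0.13, 0, 0.05, 0.07, -0.12, -0.13, 0, 0.05, 0.07, -0.12, -0.13, 0, 0.05, 0.07, -0.12, -0.13, 0, 0.05],
)

```text
clock: 20.1
ee_pos: [0.4237, -0.0508, 0.1947]
eef_rot: [0.694, 0.72, 0.0, 0.001]
ft_force: [0.2, -0.4, 0.6]
gripper_width: 0.0501
gripper_force: 0.0
```

```bash
python3 - <<'E'
from h import *
st=env.get_state();print(st['clock'],st['ee_pos'],st['gripper_width'],totool(np.array([.415,.0105,.037])-st['ee_pos']).round(4))
w=snap('side');q=snap('wrist','w7.png');t=snap('top')
for n,i in(('side',w),('top',t)):
  for c,b in blobs(i['image'],(5,120,40),(18,255,255)): print(n,c,b,onz(i,*c,.065).round(3))
E
```

```text
20.1 [ 0.4237044  -0.05079054  0.19466859] 0.05014998303795856 [ 0.0616 -0.0066  0.1576]
side [328.1  74.2] [315  54  26  43 516] [0.867 0.887 0.065]
side [ 35.1 208.9] [ 29 205  13   9  72] [-0.247  0.543  0.065]
side [325.6 266. ] [316 253  20  28 408] [0.541 0.012 0.065]
side [342.6 300.2] [333 286  20  30 458] [ 0.545 -0.117  0.065]
side [388.3 449.8] [ 345  412   87   68 2627] [ 0.495 -0.552  0.065]
top [14.3 18.1] [ 2 12 22 15 95] [1.248 0.988 0.065]
top [510.4 262.3] [ 485  225   54   74 2222] [ 0.497 -0.522  0.065]
top [366.9 234. ] [358 231  17   8  79] [ 0.57  -0.125  0.065]
```

View pics/w7.png

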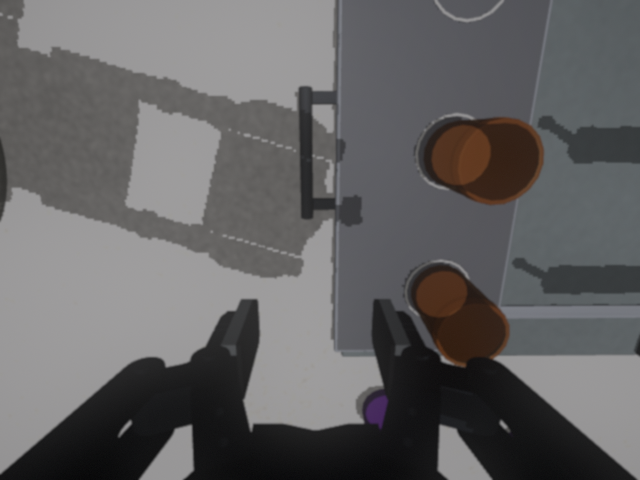

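The wrist view shows both jars upright on their ring marks at (460,150) and (440,290). The bar middle is at (307,152).

```bash
python3 - <<'E'
from h import *
s=snap('wrist');st=env.get_state();b=onz(s,307,152,.052);b[2]=.037;print(b,st['ee_pos'],totool(b-st['ee_pos']).round(4))
E
```

```text
[0.41504269 0.01018322 0.037     ] [ 0.4238262  -0.05115957  0.19422136] [ 0.0616 -0.0066  0.1572]
```

Request:
arm_command(
  plan=[0.04, -0.007, 0.01, 0, 0.04, 0.0615, -0.007, 0.04, 0, 0.04, 0.0615, -0.007, 0.08, 0, 0.04, 0.0615, -0.007, 0.12, 0, 0.04, 0.0615, -0.007, 0.15, 0, 0.04, 0.0615, -0.007, 0.158, 0, 0.04, 0.0615, -0.007, 0.158, 0, 0.0, 0.0615, -0.007, 0.158, 0, 0.0, 0.0615, -0.007, 0.158, 0, 0.0, 0.0615, -0.007, 0.158, 0, 0.0],
  force=30,
)

```text
clock: 21.55
ee_pos: [0.4145, 0.0104, 0.037]
eef_rot: [0.694, 0.72, 0.001, 0.001]
ft_force: [0.1, -2.3, 10.3]
gripper_width: 0.0085
gripper_force: 30.4
```

Push home gently, with a smooth speed profile.

Request:
arm_command(
  plan=[0, 0.003, 0, 0, 0, 0, 0.008, 0, 0, 0, 0, 0.015, 0, 0, 0, 0, 0.023, 0, 0, 0, 0, 0.031, 0, 0, 0, 0, 0.039, 0, 0, 0, 0, 0.047, 0, 0, 0, 0, 0.055, 0, 0, 0, 0, 0.063, 0, 0, 0, 0, 0.07, 0, 0, 0],
)

```text
clock: 22.8
ee_pos: [0.484, 0.0134, 0.0371]
eef_rot: [0.694, 0.72, 0.0, 0.0]
ft_force: [-2.8, 3.7, 9.6]
gripper_width: 0.0085
gripper_force: 30.5
```

Request:
arm_command(
  plan=[0, 0.008, 0, 0, 0, 0, 0.016, 0, 0, 0, 0, 0.024, 0, 0, 0, 0, 0.032, 0, 0, 0, 0, 0.04, 0, 0, 0, 0, 0.048, 0, 0, 0, 0, 0.056, 0, 0, 0, 0, 0.063, 0, 0, 0, 0, 0.068, 0, 0, 0, 0, 0.07, 0, 0, 0],
)

```text
clock: 24.05
ee_pos: [0.5539, 0.0164, 0.0371]
eef_rot: [0.694, 0.72, 0.0, -0.0]
ft_force: [-2.5, 7.3, 8.5]
gripper_width: 0.0084
gripper_force: 30.4
```

Request:
arm_command(
  plan=[0, 0.002, 0, 0, 0, 0, 0.004, 0, 0, 0, 0, 0.006, 0, 0, 0, 0, 0.008, 0, 0, 0, 0, 0.009, 0, 0, 0, 0, 0.01, 0, 0, 0, 0, 0.011, 0, 0, 0, 0, 0.012, 0, 0, 0, 0, 0.012, 0, 0, 0, 0, 0.012, 0, 0, 0],
)

```text
clock: 25.3
ee_pos: [0.5632, 0.0169, 0.037]
eef_rot: [0.694, 0.72, -0.001, -0.002]
ft_force: [-15.0, 4.8, 18.5]
gripper_width: 0.0085
gripper_force: 31.5
```

```bash
python3 - <<'E'
from h import *
st=env.get_state();print(st['clock'],st['ee_pos'],st['ft_force'],st['gripper_width'])
w=snap('side','s8.png');q=snap('top','t8.png')
for n,i in(('side',w),('top',q)):
  for c,b in blobs(i['image'],(5,120,40),(18,255,255)): print(n,c,b,onz(i,*c,.065).round(3))
im=cv2.imread('pics/s8.png')[150:350,260:480];cv2.imwrite('pics/s8c.png',cv2.resize(im,None,fx=3,fy=3))
E
```

```text
25.3 [0.5632062  0.01685236 0.0370237 ] [-14.98598303   4.77566975  18.45746506] 0.008529718100007851
side [329.7  73.3] [315  53  26  43 415] [0.875 0.89  0.065]
side [ 35.  208.8] [ 29 205  13   9  74] [-0.248  0.544  0.065]
side [371.5 250.6] [363 239  19  26 311] [0.689 0.019 0.065]
side [390.3 285.3] [381 272  20  27 370] [ 0.691 -0.117  0.065]
side [388.5 449.7] [ 345  412   87   68 2621] [ 0.496 -0.552  0.065]
top [10.1 18.5] [ 2 14 16 10 60] [1.247 1.002 0.065]
top [ 5.4 59.7] [  0  42  12  34 121] [1.103 0.994 0.065]
top [361.  193.6] [353 180  20  24 228] [ 0.688 -0.108  0.065]
top [510.4 262.3] [ 485  225   54   74 2224] [ 0.497 -0.522  0.065]
```

View pics/s8c.png

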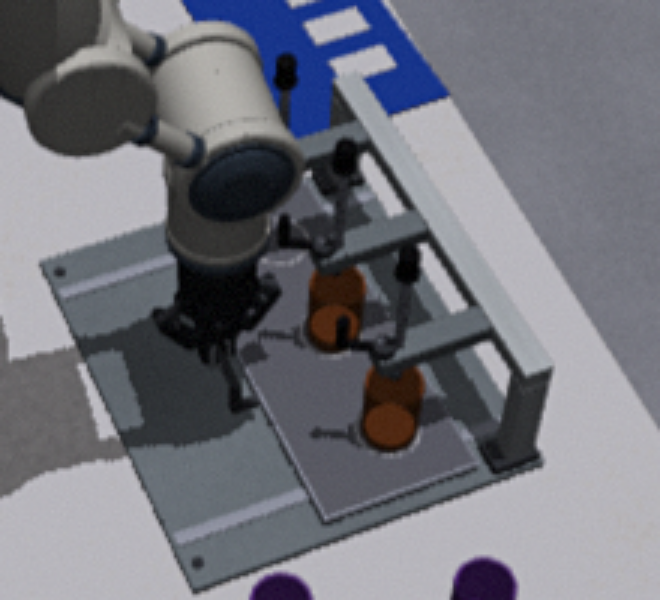

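The side crop shows the tray home, with a jar under the middle probe at (335,310) and one under the right probe at (392,405). The left place is empty.

Request:
arm_command(
  plan=[0, -0.003, 0, 0, 0.03, 0, -0.003, 0, 0, 0.03, 0, -0.003, 0, 0, 0.03, 0, -0.003, -0.02, 0, 0.03, 0, -0.01, -0.04, 0, 0.03, 0, -0.05, -0.05, 0, 0, 0, -0.1, -0.08, 0, 0, -0.03, -0.1, -0.14, 0, 0, -0.06, -0.1, -0.2, 0, 0, -0.09, -0.1, -0.25, 0, 0],
)

```text
clock: 26.65
ee_pos: [0.4688, -0.0757, 0.2843]
eef_rot: [0.694, 0.72, 0.0, 0.0]
ft_force: [1.3, 0.3, 0.3]
gripper_width: 0.0001
gripper_force: 0.0
```

Request:
arm_command(
  plan=[-0.02, 0.03, -0.05, 0, 0, -0.04, 0.06, -0.06, 0, 0, -0.06, 0.1, -0.06, 0, 0, -0.06, 0.12, -0.06, 0, 0, -0.06, 0.12, -0.06, 0, 0, -0.06, 0.12, -0.06, 0, 0, -0.06, 0.12, -0.06, 0, 0, -0.06, 0.12, -0.06, 0, 0, -0.06, 0.12, -0.06, 0, 0, -0.06, 0.12, -0.06, 0, 0],
)

```text
clock: 27.9
ee_pos: [0.5911, -0.1305, 0.3421]
eef_rot: [0.694, 0.72, 0.0, 0.0]
ft_force: [0.3, -0.4, -0.4]
gripper_width: 0.0001
gripper_force: 0.0
```

```bash
python3 - <<'E'
from h import *
st=env.get_state();print(st['clock'],st['ee_pos'],st['ft_force'],st['gripper_width'])
w=snap('wrist','w9.png')
for p in((.6928,-.1121,.274),(.6877,.0183,.282),(.643,-.093,.19),(.638,.0375,.19)): print(proj(w,p).round(0))
E
```

```text
27.9 [ 0.59113637 -0.13046951  0.34211992] [ 0.33977923 -0.4238893  -0.39810312] 0.00011056767351757133
[481. 238.]
[527. -15.]
[380. 184.]
[390.  -0.]
```

View pics/w9.png

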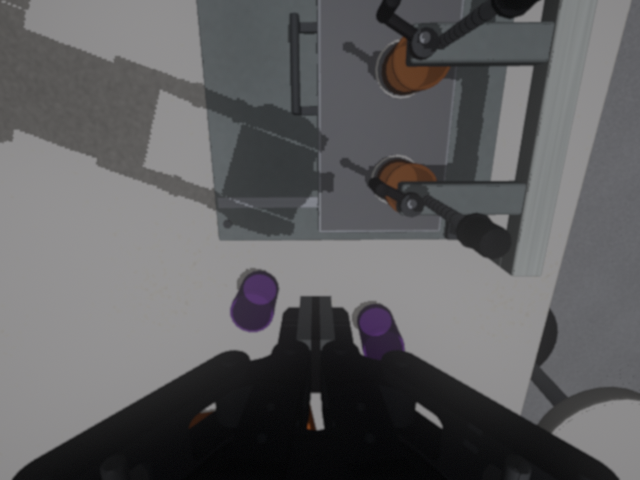

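The wrist view shows knob 0's top face at about (492,238) and lever 0's handle at about (378,186). Both agree with my estimates. Probe 1's knob is at the upper edge.

```bash
python3 - <<'E'
from h import *
st=env.get_state();w=snap('wrist')
for z in(.28,.285,.295):print(onz(w,492,238,z).round(4))
print('lever',onz(w,378,184,.2).round(4))
print(totool(np.array([.6925,-.112,.31])-st['ee_pos']).round(4))
E
```

```text
[ 0.6964 -0.1103  0.28  ]
[ 0.6938 -0.1088  0.285 ]
[ 0.6885 -0.106   0.295 ]
lever [ 0.6394 -0.0917  0.2   ]
[0.0147 0.102  0.0321]
```

Request:
arm_command(
  plan=[0.008, 0.05, 0, 0, 0, 0.016, 0.102, 0, 0, 0, 0.016, 0.102, 0.01, 0, 0, 0.016, 0.102, 0.03, 0, 0, 0.016, 0.102, 0.045, 0, 0, 0.016, 0.102, 0.055, 0, 0, 0.016, 0.102, 0.06, 0, 0, 0.016, 0.102, 0.065, 0, 0, 0.016, 0.102, 0.07, 0, 0, 0.016, 0.102, 0.07, 0, 0],
)

```text
clock: 29.25
ee_pos: [0.6925, -0.1107, 0.2717]
eef_rot: [0.694, 0.72, -0.0, -0.0]
ft_force: [0.2, -0.2, 0.9]
gripper_width: 0.0002
gripper_force: 0.0
```

Request:
arm_command(
  plan=[0, 0, 0.005, 0, 0, 0, 0, 0.01, 0, 0, 0, 0, 0.015, 0, 0, 0, 0, 0.02, 0, 0, 0, 0, 0.025, 0, 0, 0, 0, 0.03, 0, 0, 0, 0, 0.034, 0, 0, 0, 0, 0.036, 0, 0, 0, 0, 0.036, 0, 0, 0, 0, 0.036, 0, 0],
)

```text
clock: 30.5
ee_pos: [0.6924, -0.1107, 0.236]
eef_rot: [0.694, 0.72, -0.0, -0.0]
ft_force: [-0.1, -0.9, -0.5]
gripper_width: 0.0
gripper_force: 0.0
```

```bash
python3 - <<'E'
from h import *
st=env.get_state();print(st['clock'],st['ee_pos'],st['ft_force'])
w=snap('side','s10.png')
im=cv2.imread('pics/s10.png')[150:350,300:500];cv2.imwrite('pics/s10c.png',cv2.resize(im,None,fx=3,fy=3))
E
```

```text
30.5 [ 0.69239617 -0.11068412  0.23598154] [-0.13550375 -0.86972927 -0.54159244]
```

View pics/s10c.png

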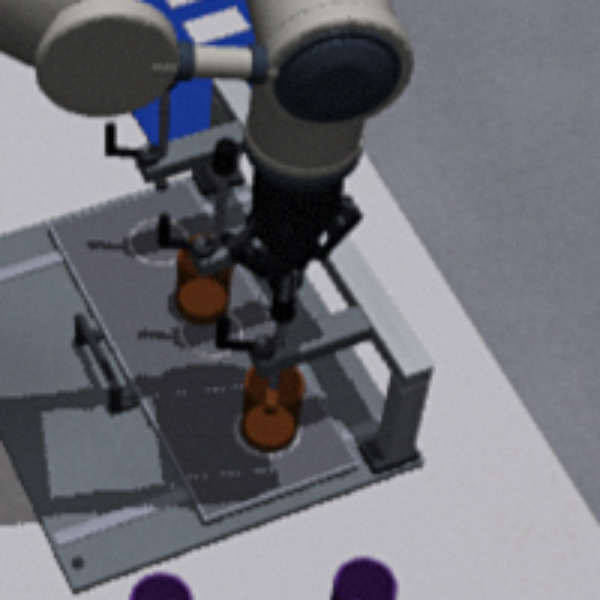

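The side crop shows probe 0 entering the jar at (270,400), which is still on its mark. The middle jar now stands at (203,285), off its ring at about (210,335). It has been knocked aside, so I'll measure it.

```bash
python3 - <<'E'
from h import *
w=snap('side')
for c,b in blobs(w['image'],(3,100,30),(20,255,255),30): print(c,b,onz(w,*c,.065).round(3))
im=w['image']
print('ring1',proj(w,(.690,.0185,.022)),'ring2',proj(w,(.685,.1485,.022)),'ring0',proj(w,(.695,-.1115,.022)))
im=cv2.imread('pics/s10.png')[220:320,350:420];cv2.imwrite('pics/s10d.png',cv2.resize(im,None,fx=6,fy=6,interpolation=cv2.INTER_CUBIC))
E
```

```text
[410.7  14.7] [384   0  63  35 693] [1.348 1.164 0.065]
[338.   29.2] [315   6  46  46 415] [1.014 1.168 0.065]
[401.4  30.1] [391  25  20  10  54] [1.261 1.069 0.065]
[404.8  35.8] [383  31  42  11  69] [1.257 1.025 0.065]
[369.7  37.1] [362  34  17   7  40] [1.116 1.067 0.065]
[360.6  45.4] [340  40  42  11  82] [1.058 1.024 0.065]
[383.4  75.6] [363  48  35  47 184] [1.065 0.804 0.065]
[329.4  78. ] [ 315   50   44   56 1321] [0.863 0.862 0.065]
[437.4  79.1] [429  74  15  10  42] [1.251 0.711 0.065]
[399.6  82.4] [393  76  16  12  51] [1.106 0.743 0.065]
[369.3  96.3] [359  93  22   7  38] [0.965 0.704 0.065]
[ 34.9 209. ] [ 29 205  13   9  93] [-0.248  0.543  0.065]
[366.  246.8] [359 233  17  25 258] [0.679 0.038 0.065]
[390.2 285.5] [381 272  21  28 410] [ 0.691 -0.117  0.065]
[388.5 449.7] [ 345  412   87   68 2694] [ 0.496 -0.552  0.065]
ring1 [371.05692301 259.45394021] ring2 [353.86566835 229.34967993] ring0 [389.70626549 292.11151356]
```

View pics/s10d.png

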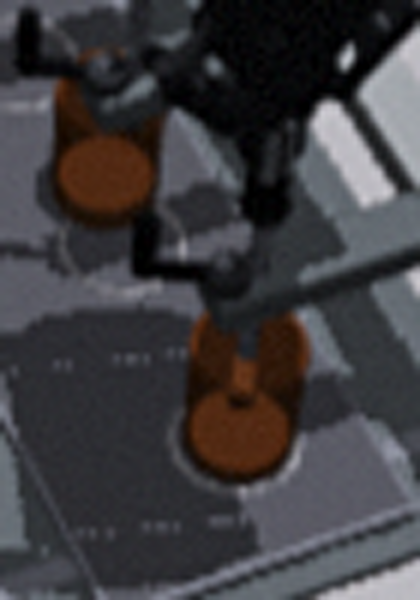

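Jar 1 was knocked about 2–3 cm towards +y, so its mark is uncovered. The safe fix is to raise probe 0 again, draw the tray out and re-place the jar. First I'll grip knob 0.

Request:
arm_command(
  plan=[0, 0, -0.02, 0, 0, 0, 0, -0.025, 0, 0.045, 0, 0, -0.025, 0, 0.045, 0, 0, -0.025, 0, 0.045, 0, 0, 0.0, 0, 0.045, 0, 0, 0.023, 0, 0.045, 0, 0, 0.023, 0, 0.045, 0, 0, 0.023, 0, 0, 0, 0, 0.023, 0, 0, 0, 0, 0.023, 0, 0],
  force=40,
)

```text
clock: 31.85
ee_pos: [0.6936, -0.1108, 0.2143]
eef_rot: [0.694, 0.72, 0.001, 0.001]
ft_force: [4.4, 1.4, 1.1]
gripper_width: 0.0185
gripper_force: 39.5
```

Request:
arm_command(
  plan=[0, 0, 0, 0, 0, 0, 0, -0.008, 0, 0, 0, 0, -0.016, 0, 0, 0, 0, -0.024, 0, 0, 0, 0, -0.032, 0, 0, 0, 0, -0.04, 0, 0, 0, 0, -0.044, 0, 0, 0, 0, -0.044, 0, 0, 0, 0, -0.044, 0, 0, 0, 0, -0.044, 0, 0],
)

```text
clock: 33.1
ee_pos: [0.6936, -0.1108, 0.2584]
eef_rot: [0.694, 0.72, 0.001, 0.001]
ft_force: [5.6, -0.2, 1.1]
gripper_width: 0.0185
gripper_force: 40.0
```

Request:
arm_command(
  plan=[0, 0, -0.001, 0, 0, 0, 0, -0.002, 0, 0, 0, 0, -0.003, 0, 0, 0, 0, -0.004, 0, 0, 0, 0, -0.005, 0, 0, 0, 0, -0.006, 0, 0, 0, 0, -0.007, 0, 0, 0, 0, -0.008, 0, 0, 0, 0, -0.008, 0, 0, 0, 0, -0.008, 0, 0],
)

```text
clock: 34.35
ee_pos: [0.6935, -0.1108, 0.2659]
eef_rot: [0.694, 0.72, 0.001, 0.001]
ft_force: [7.7, 0.3, -2.8]
gripper_width: 0.0185
gripper_force: 39.4
```

```bash
python3 - <<'E'
from h import *
st=env.get_state();print(st['clock'],st['ee_pos'],st['ft_force'])
w=snap('side','s11.png')
im=cv2.imread('pics/s11.png')[220:320,330:420];cv2.imwrite('pics/s11c.png',cv2.resize(im,None,fx=6,fy=6,interpolation=cv2.INTER_CUBIC))
E
```

```text
34.35 [ 0.69354228 -0.11082103  0.26590336] [ 7.68641996  0.32100945 -2.77600718]
```

View pics/s11c.png

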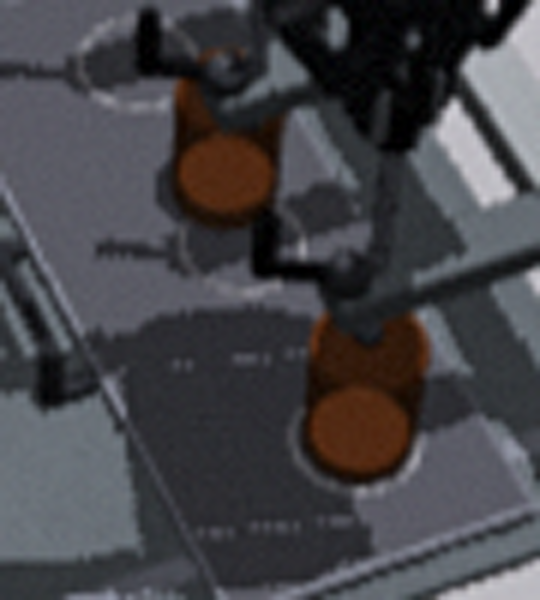

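Probe 0's foot is out of the jar, jar 0 sits on its mark at (360,430), and jar 1 is off its mark at (225,180). I'll raise the probe a bit more for clearance. My picture budget is used up, so from here I go by numbers.

Request:
arm_command(
  plan=[0, 0, -0.001, 0, 0, 0, 0, -0.002, 0, 0, 0, 0, -0.003, 0, 0, 0, 0, -0.003, 0, 0, 0, 0, -0.003, 0, 0, 0, 0, -0.003, 0, 0.045, 0, 0, -0.003, 0, 0.045, 0, 0, -0.003, 0, 0.045, 0, 0, -0.05, 0, 0.045, 0, 0, -0.08, 0, 0.045],
)

```text
clock: 35.65
ee_pos: [0.6927, -0.1108, 0.3471]
eef_rot: [0.694, 0.72, 0.0, 0.001]
ft_force: [0.5, -0.8, 0.3]
gripper_width: 0.0451
gripper_force: 0.0
```

Request:
arm_command(
  plan=[0.03, -0.05, 0, 0, 0.04, 0.06, -0.1, 0, 0, 0.04, 0.09, -0.15, 0, 0, 0.04, 0.12, -0.2, 0, 0, 0.04, 0.126, -0.2, 0.05, 0, 0.04, 0.126, -0.2, 0.1, 0, 0.04, 0.126, -0.2, 0.15, 0, 0.04, 0.126, -0.2, 0.2, 0, 0.04, 0.126, -0.2, 0.2, 0, 0.04, 0.126, -0.2, 0.2, 0, 0.04],
)

```text
clock: 36.9
ee_pos: [0.4889, 0.0077, 0.1466]
eef_rot: [0.694, 0.72, 0.0, 0.001]
ft_force: [-0.2, -0.1, -0.0]
gripper_width: 0.04
gripper_force: 0.0
```

```bash
python3 - <<'E'
from h import *
st=env.get_state();print(st['clock'],st['ee_pos'],st['ft_force'])
s=snap('wrist');w=snap('side');t=snap('top')
for n,i in(('side',w),('w',s),('top',t)):
  for c,b in blobs(i['image'],(3,100,30),(20,255,255),60):
    p=onz(i,*c,.065)
    if p[0]<.8: print(n,c,b,p.round(3))
print(proj(s,(.565,.017,.052)), totool(np.array([.565,.017,.037])-st['ee_pos']).round(4))
# dark bar: row profile in wrist image near expected
u,v=proj(s,(.565,.017,.052)).astype(int);print(s['image'][v,u-50:u+50:2].sum(1))
E
```

```text
36.9 [0.4888703  0.00769075 0.14661003] [-0.17192711 -0.07459779 -0.03014637]
side [ 34.9 209. ] [ 29 205  13   9  91] [-0.248  0.543  0.065]
side [366.  246.9] [359 233  17  25 248] [0.679 0.038 0.065]
side [390.3 285.4] [381 272  21  28 413] [ 0.691 -0.117  0.065]
side [388.5 449.7] [ 345  412   87   68 2692] [ 0.496 -0.552  0.065]
w [605.6 189.9] [ 560  148   80   93 5671] [0.67  0.056 0.065]
w [578.4 400.3] [ 512  346  128  116 7503] [ 0.697 -0.106  0.065]
top [302.8 189.6] [294 179  18  24 320] [0.697 0.06  0.065]
top [360.8 193.6] [353 180  20  24 239] [ 0.688 -0.107  0.065]
top [510.5 262.1] [ 484  224   55   75 2277] [ 0.497 -0.522  0.065]
[425.17123033 237.78473503] [0.0065 0.0761 0.1098]
[311 314 313 315 314 315 313 317 319 312 226 195 194 195 198 213 302 319
 321 312 199 130 151 172 185 185 167 233 319 318 267 193 153 205 335 365
 292 280 282 282 283 282 283 281 280 280 280 280 280 280]
```

Request:
arm_command(
  plan=[0.0065, 0.04, 0, 0, 0.04, 0.0065, 0.075, 0.01, 0, 0.04, 0.0065, 0.075, 0.04, 0, 0.04, 0.0065, 0.075, 0.08, 0, 0.04, 0.0065, 0.075, 0.109, 0, 0.04, 0.0065, 0.075, 0.109, 0, 0.04, 0.0065, 0.075, 0.109, 0, 0.0, 0.0065, 0.075, 0.109, 0, 0.0, 0.0065, 0.075, 0.109, 0, 0.0, 0.0065, 0.075, 0.109, 0, 0.0],
  force=30,
)

```text
clock: 38.3
ee_pos: [0.5632, 0.017, 0.0378]
eef_rot: [0.694, 0.72, 0.001, 0.001]
ft_force: [-4.4, -1.3, 10.1]
gripper_width: 0.0089
gripper_force: 29.4
```

Request:
arm_command(
  plan=[0, -0.003, 0, 0, 0, 0, -0.01, 0, 0, 0, 0, -0.018, 0, 0, 0, 0, -0.026, 0, 0, 0, 0, -0.034, 0, 0, 0, 0, -0.042, 0, 0, 0, 0, -0.05, 0, 0, 0, 0, -0.058, 0, 0, 0, 0, -0.066, 0, 0, 0, 0, -0.074, 0, 0, 0],
)

```text
clock: 39.55
ee_pos: [0.4906, 0.0138, 0.0377]
eef_rot: [0.694, 0.72, 0.001, 0.002]
ft_force: [2.1, -5.3, 12.5]
gripper_width: 0.0088
gripper_force: 30.2
```

Request:
arm_command(
  plan=[0, -0.008, 0, 0, 0, 0, -0.016, 0, 0, 0, 0, -0.024, 0, 0, 0, 0, -0.032, 0, 0, 0, 0, -0.04, 0, 0, 0, 0, -0.048, 0, 0, 0, 0, -0.056, 0, 0, 0, 0, -0.064, 0, 0, 0, 0, -0.07, 0, 0, 0, 0, -0.074, 0, 0, 0],
)

```text
clock: 40.8
ee_pos: [0.4171, 0.0107, 0.0377]
eef_rot: [0.694, 0.72, 0.001, 0.003]
ft_force: [2.7, -12.4, 20.2]
gripper_width: 0.0083
gripper_force: 30.9
```

Request:
arm_command(
  plan=[0, -0.001, 0, 0, 0, 0, -0.001, 0, 0, 0, 0, -0.001, 0, 0, 0.03, 0, -0.001, 0, 0, 0.04, 0, -0.001, 0, 0, 0.04, 0, -0.001, -0.04, 0, 0.085, -0.03, -0.001, -0.1, 0, 0.085, -0.06, -0.001, -0.16, 0, 0.085, -0.06, -0.001, -0.16, 0, 0.085, -0.06, -0.001, -0.16, 0, 0.085],
)

```text
clock: 42.05
ee_pos: [0.416, -0.0485, 0.1961]
eef_rot: [0.694, 0.72, 0.0, 0.0]
ft_force: [-0.2, 0.4, -0.1]
gripper_width: 0.0852
gripper_force: 0.0
```

```bash
cat > jars.py <<'E'
from h import *
def run():
    st=env.get_state();print(st['clock'],st['ee_pos'].round(4) if hasattr(st['ee_pos'],'round') else st['ee_pos'],st['ft_force'])
    S={n:snap(n) for n in('wrist','side','top')}
    for n,i in S.items():
        for c,b in blobs(i['image'],(3,100,30),(20,255,255),60):
            p=onz(i,*c,.065)
            if .35<p[0]<.8 and p[1]>-.3: print(n,c,b,p.round(3))
    return S
if __name__=='__main__':run()
E
python3 jars.py; python3 - <<'E'
from h import *
s=snap('wrist');im=s['image']
# ring mark white pixels -> circle on z=.022
hsv=cv2.cvtColor(im,cv2.COLOR_RGB2HSV)
for c in((.546,-.117),(.541,.013),(.536,.143)): print(proj(s,(*c,.022)).round(0))
# refined rim: contours of amber blobs
m=cv2.inRange(hsv,(3,100,30),(20,255,255))
for k in cv2.findContours(m,cv2.RETR_EXTERNAL,cv2.CHAIN_APPROX_NONE)[0]:
    if cv2.contourArea(k)>300: print(cv2.fitEllipse(k),cv2.boundingRect(k))
E
```

```text
42.05 [ 0.416  -0.0485  0.1961] [-0.23996776  0.4033854  -0.0859159 ]
wrist [514.  105.9] [ 450   58  124   95 8868] [0.555 0.051 0.065]
wrist [474.1 314.8] [ 424  272   96   95 4648] [ 0.556 -0.118  0.065]
side [322.4 256.8] [313 243  19  29 433] [0.544 0.048 0.065]
side [343.1 300.3] [334 286  20  30 493] [ 0.546 -0.118  0.065]
top [301.5 237.8] [295 230  17  21 195] [0.556 0.059 0.065]
top [366.  236.3] [355 230  21  14 198] [ 0.563 -0.122  0.065]
[448. 294.]
[465. 157.]
[487. -21.]
((476.4932861328125, 317.8839416503906), (51.751258850097656, 124.56332397460938), 131.9050750732422) (426, 273, 96, 95)
((517.3130493164062, 107.43511962890625), (88.79158782958984, 128.35191345214844), 75.49314880371094) (452, 59, 126, 95)
```

Request:
arm_command(
  plan=[0.04, 0.05, 0, 0, 0.085, 0.08, 0.1, 0, 0, 0.085, 0.0925, 0.1315, 0, 0, 0.085, 0.0925, 0.1315, 0.04, 0, 0.085, 0.0925, 0.1315, 0.08, 0, 0.085, 0.0925, 0.1315, 0.12, 0, 0.085, 0.0925, 0.1315, 0.131, 0, 0.085, 0.0925, 0.1315, 0.131, 0, 0.03, 0.0925, 0.1315, 0.131, 0, 0.03, 0.0925, 0.1315, 0.131, 0, 0.03],
)

```text
clock: 43.5
ee_pos: [0.5448, 0.049, 0.0663]
eef_rot: [0.694, 0.72, 0.001, 0.001]
ft_force: [0.5, -0.2, 4.6]
gripper_width: 0.0549
gripper_force: 32.6
```

```bash
python3 - <<'E'
from h import *
st=env.get_state();print(st['clock'],st['ee_pos'],st['gripper_width'],st['gripper_force'],totool(np.array([.5425,.0125,.065])-st['ee_pos']).round(4))
E
```

```text
43.5 [0.54480871 0.04895577 0.06625791] 0.054887552921941474 32.60158084798604 [-0.0363 -0.0037  0.0013]
```

Request:
arm_command(
  plan=[0, 0, 0, 0, 0.03, 0, 0, -0.015, 0, 0.03, -0.015, -0.002, -0.02, 0, 0.03, -0.036, -0.0035, -0.02, 0, 0.03, -0.036, -0.0035, -0.01, 0, 0.03, -0.036, -0.0035, -0.003, 0, 0.03, -0.036, -0.0035, 0.0, 0, 0.03, -0.036, -0.0035, 0.0, 0, 0.03, -0.036, -0.0035, 0.0, 0, 0.085, -0.036, -0.0035, 0.0, 0, 0.085],
)

```text
clock: 44.75
ee_pos: [0.5417, 0.0131, 0.0648]
eef_rot: [0.694, 0.72, -0.0, -0.0]
ft_force: [-0.4, -0.3, 0.3]
gripper_width: 0.0844
gripper_force: 0.0
```

Request:
arm_command(
  plan=[0, 0, 0, 0, 0.085, 0, 0, -0.05, 0, 0.085, 0, 0, -0.1, 0, 0.085, 0, -0.05, -0.13, 0, 0.085, -0.03, -0.1, -0.13, 0, 0.05, -0.06, -0.125, -0.13, 0, 0.04, -0.06, -0.125, -0.13, 0, 0.04, -0.06, -0.125, -0.13, 0, 0.04, -0.06, -0.125, -0.13, 0, 0.04, -0.06, -0.125, -0.13, 0, 0.04],
)

```text
clock: 46.0
ee_pos: [0.4196, -0.0514, 0.1949]
eef_rot: [0.694, 0.72, -0.0, -0.0]
ft_force: [-0.6, -0.2, 0.4]
gripper_width: 0.0401
gripper_force: 0.0
```

```bash
python3 jars.py; python3 - <<'E'
from h import *
st=env.get_state();print(totool(np.array([.4175,.0107,.037])-st['ee_pos']).round(4))
s=snap('wrist')
u,v=proj(s,(.4175,.0107,.052)).astype(int);print(u,v,s['image'][v-3:v+4,u-50:u+50:2].sum(2).mean(0).astype(int))
E
```

```text
46.0 [ 0.4196 -0.0514  0.1949] [-0.60612533 -0.16923794  0.37272977]
wrist [496.5 157.4] [ 438  117  114   86 7693] [0.552 0.012 0.065]
wrist [469. 317.] [ 423  270   96   95 5746] [ 0.554 -0.122  0.065]
side [325.8 266. ] [317 253  19  29 438] [0.541 0.012 0.065]
side [343.5 300.2] [334 286  20  31 492] [ 0.547 -0.118  0.065]
top [366.5 234.9] [356 229  20  13 159] [ 0.567 -0.124  0.065]
[0.0623 0.0006 0.158 ]
316 151 [294 293 294 296 294 291 285 279 279 296 317 311 317 345 348 331 302 338
 346 338 295 269 164 123 132 134 126 120 204 287 287 289 291 297 298 292
 300 371 316 242 308 353 295 294 293 292 292 292 293 292]
```

Request:
arm_command(
  plan=[0.04, 0.0, 0.01, 0, 0.04, 0.062, 0.0, 0.04, 0, 0.04, 0.062, 0, 0.08, 0, 0.04, 0.062, 0, 0.12, 0, 0.04, 0.062, 0, 0.15, 0, 0.04, 0.062, 0, 0.158, 0, 0.04, 0.062, 0, 0.158, 0, 0.0, 0.062, 0, 0.158, 0, 0.0, 0.062, 0, 0.158, 0, 0.0, 0.062, 0, 0.158, 0, 0.0],
)

```text
clock: 47.45
ee_pos: [0.4174, 0.0101, 0.0379]
eef_rot: [0.694, 0.72, 0.001, 0.001]
ft_force: [0.4, 0.3, 10.6]
gripper_width: 0.0093
gripper_force: 30.3
```

Request:
arm_command(
  plan=[0, 0.003, 0, 0, 0, 0, 0.008, 0, 0, 0, 0, 0.015, 0, 0, 0, 0, 0.023, 0, 0, 0, 0, 0.031, 0, 0, 0, 0, 0.039, 0, 0, 0, 0, 0.047, 0, 0, 0, 0, 0.055, 0, 0, 0, 0, 0.063, 0, 0, 0, 0, 0.07, 0, 0, 0],
)

```text
clock: 48.7
ee_pos: [0.4871, 0.0131, 0.0379]
eef_rot: [0.694, 0.72, 0.0, 0.0]
ft_force: [-2.8, 5.5, 10.0]
gripper_width: 0.0089
gripper_force: 30.3
```

Request:
arm_command(
  plan=[0, 0.008, 0, 0, 0, 0, 0.016, 0, 0, 0, 0, 0.024, 0, 0, 0, 0, 0.032, 0, 0, 0, 0, 0.04, 0, 0, 0, 0, 0.048, 0, 0, 0, 0, 0.056, 0, 0, 0, 0, 0.063, 0, 0, 0, 0, 0.068, 0, 0, 0, 0, 0.07, 0, 0, 0],
)

```text
clock: 49.95
ee_pos: [0.557, 0.0161, 0.0379]
eef_rot: [0.694, 0.72, 0.001, -0.0]
ft_force: [-2.2, 8.4, 8.4]
gripper_width: 0.0088
gripper_force: 30.2
```

Request:
arm_command(
  plan=[0, 0.001, 0, 0, 0, 0, 0.002, 0, 0, 0, 0, 0.003, 0, 0, 0, 0, 0.004, 0, 0, 0, 0, 0.005, 0, 0, 0, 0, 0.006, 0, 0, 0, 0, 0.007, 0, 0, 0, 0, 0.008, 0, 0, 0, 0, 0.009, 0, 0, 0, 0, 0.009, 0, 0, 0],
)

```text
clock: 51.2
ee_pos: [0.5632, 0.0164, 0.0378]
eef_rot: [0.694, 0.72, -0.001, -0.002]
ft_force: [-15.0, 6.8, 19.1]
gripper_width: 0.009
gripper_force: 31.3
```

Home at the stop again. Now retract and go above knob 1.

Request:
arm_command(
  plan=[0, -0.002, 0, 0, 0.03, 0, -0.002, 0, 0, 0.03, 0, -0.002, 0, 0, 0.03, 0, -0.002, -0.02, 0, 0.03, 0, -0.01, -0.04, 0, 0.03, 0, -0.05, -0.05, 0, 0, -0.02, -0.1, -0.09, 0, 0, -0.04, -0.1, -0.15, 0, 0, -0.06, -0.1, -0.21, 0, 0, -0.08, -0.1, -0.27, 0, 0],
)

```text
clock: 52.45
ee_pos: [0.4684, -0.0669, 0.3043]
eef_rot: [0.694, 0.72, 0.0, 0.0]
ft_force: [1.9, -0.6, -0.9]
gripper_width: 0.0001
gripper_force: 0.0
```

Request:
arm_command(
  plan=[0, 0.03, -0.02, 0, 0, 0, 0.08, -0.02, 0, 0, 0, 0.12, -0.02, 0, 0, 0, 0.13, -0.02, 0, 0, 0, 0.13, -0.02, 0, 0, 0, 0.13, -0.02, 0, 0, 0, 0.13, -0.02, 0, 0, 0, 0.13, -0.02, 0, 0, 0, 0.13, -0.02, 0, 0, 0, 0.13, -0.02, 0, 0],
)

```text
clock: 53.7
ee_pos: [0.5986, -0.0615, 0.322]
eef_rot: [0.694, 0.72, 0.0, 0.0]
ft_force: [0.9, -0.4, 0.0]
gripper_width: 0.0005
gripper_force: 0.0
```

```bash
python3 jars.py; python3 - <<'E'
from h import *
st=env.get_state()
s=snap('wrist');g=cv2.cvtColor(s['image'],cv2.COLOR_RGB2GRAY)
n,l,b,c=cv2.connectedComponentsWithStats(cv2.inRange(g,0,45))
for i in range(1,n):
    if 100<b[i][4]<20000: print('dark',c[i].round(),b[i])
for p in((.693,-.111,.287),(.688,.0185,.295),(.64,-.092,.2),(.635,.038,.2)): print(proj(s,p).round(0))
print(totool(np.array([.688,.0185,.31])-st['ee_pos']).round(4),totool(np.array([.693,-.111,.31])-st['ee_pos']).round(4))
E
```

```text
53.7 [ 0.5986 -0.0615  0.322 ] [ 0.86329229 -0.44389424  0.03769299]
wrist [409.4 107.6] [389 101  43  15 357] [0.693 0.042 0.065]
wrist [393.9 143. ] [375 120  55  40 791] [0.681 0.006 0.065]
wrist [394.6 240.5] [ 370  218   57   50 1697] [ 0.693 -0.104  0.065]
side [370.8 250.9] [362 238  20  28 351] [0.687 0.019 0.065]
side [390.3 285.4] [381 272  21  27 408] [ 0.691 -0.117  0.065]
top [320.3 195.7] [313 182  14  24 191] [0.68  0.009 0.065]
top [365.6 197. ] [358 188  15  16 104] [ 0.678 -0.121  0.065]
dark [382. 118.] [364  97  41  56 818]
dark [289. 148.] [281 109  28  68 662]
dark [494. 131.] [ 408  109  134   46 3244]
dark [382. 227.] [368 216  44  37 174]
dark [376. 271.] [358 258  53  26 591]
dark [464. 350.] [ 440  324   49   54 1636]
dark [546. 359.] [536 335  17  48 297]
[473. 364.]
[519. 134.]
[366. 274.]
[374. 100.]
[0.0766 0.0923 0.012 ] [-0.053   0.0925  0.0119]
```

Request:
arm_command(
  plan=[0.04, 0.045, 0, 0, 0, 0.0765, 0.0925, 0, 0, 0, 0.0765, 0.0925, 0.01, 0, 0, 0.0765, 0.0925, 0.02, 0, 0, 0.0765, 0.0925, 0.03, 0, 0, 0.0765, 0.0925, 0.037, 0, 0, 0.0765, 0.0925, 0.044, 0, 0, 0.0765, 0.0925, 0.051, 0, 0, 0.0765, 0.0925, 0.054, 0, 0, 0.0765, 0.0925, 0.054, 0, 0],
)

```text
clock: 55.15
ee_pos: [0.6882, 0.0185, 0.2677]
eef_rot: [0.694, 0.72, -0.0, -0.0]
ft_force: [-0.4, 0.1, -0.1]
gripper_width: 0.0001
gripper_force: 0.0
```

Request:
arm_command(
  plan=[0, 0, 0.004, 0, 0, 0, 0, 0.008, 0, 0, 0, 0, 0.013, 0, 0, 0, 0, 0.018, 0, 0, 0, 0, 0.023, 0, 0, 0, 0, 0.028, 0, 0, 0, 0, 0.032, 0, 0, 0, 0, 0.034, 0, 0, 0, 0, 0.034, 0, 0, 0, 0, 0.034, 0, 0],
)

```text
clock: 56.4
ee_pos: [0.6881, 0.0184, 0.2339]
eef_rot: [0.694, 0.72, -0.0, -0.0]
ft_force: [1.1, -0.5, 0.7]
gripper_width: 0.0003
gripper_force: 0.0
```

Request:
arm_command(
  plan=[0, 0, 0.0005, 0, 0, 0, 0, 0.001, 0, 0, 0, 0, 0.0015, 0, 0, 0, 0, 0.002, 0, 0, 0, 0, 0.0025, 0, 0, 0, 0, 0.003, 0, 0, 0, 0, 0.0035, 0, 0, 0, 0, 0.004, 0, 0, 0, 0, 0.0045, 0, 0, 0, 0, 0.005, 0, 0],
)

```text
clock: 57.65
ee_pos: [0.6882, 0.0184, 0.2289]
eef_rot: [0.694, 0.72, -0.0, -0.0]
ft_force: [-0.4, -1.4, 1.7]
gripper_width: -0.0001
gripper_force: 0.8
```

Request:
arm_command(
  plan=[0, 0, 0.0005, 0, 0, 0, 0, 0.001, 0, 0, 0, 0, 0.0015, 0, 0, 0, 0, 0.002, 0, 0, 0, 0, 0.0025, 0, 0, 0, 0, 0.003, 0, 0, 0, 0, 0.0035, 0, 0, 0, 0, 0.004, 0, 0, 0, 0, 0.0045, 0, 0, 0, 0, 0.005, 0, 0],
)

```text
clock: 58.9
ee_pos: [0.6883, 0.0184, 0.2239]
eef_rot: [0.694, 0.72, -0.0, -0.0]
ft_force: [-0.7, -1.6, 2.0]
gripper_width: -0.0003
gripper_force: 0.8
```

Request:
arm_command(
  plan=[0, 0, 0.0005, 0, 0, 0, 0, 0.001, 0, 0, 0, 0, 0.0015, 0, 0, 0, 0, 0.002, 0, 0, 0, 0, 0.0025, 0, 0, 0, 0, 0.003, 0, 0, 0, 0, 0.0035, 0, 0, 0, 0, 0.004, 0, 0, 0, 0, 0.0045, 0, 0, 0, 0, 0.005, 0, 0],
)

```text
clock: 60.15
ee_pos: [0.6882, 0.0184, 0.2189]
eef_rot: [0.694, 0.72, -0.0, -0.0]
ft_force: [-1.0, -0.3, 2.2]
gripper_width: -0.0
gripper_force: 0.8
```

```bash
python3 -c "
from h import *
st=env.get_state();print(st['ee_pos'],st['ft_force'],st['joint_torque'])"; python3 jars.py
```

```text
[0.68822323 0.01842589 0.21890104] [-0.96280961 -0.2794926   2.18076038] [ 1.61318849e-01 -9.76349044e+01 -3.96425593e+01  1.01884729e-01
 -2.69002235e-01  1.61019689e-04]
60.15 [0.6882 0.0184 0.2189] [-0.96280961 -0.2794926   2.18076038]
wrist [315.4 213.2] [ 280  188   72   44 2246] [0.688 0.029 0.065]
side [370.6 251. ] [362 238  20  27 329] [0.686 0.019 0.065]
side [390.4 285.5] [381 272  21  28 416] [ 0.691 -0.117  0.065]
top [360.8 193.6] [353 180  20  24 239] [ 0.688 -0.107  0.065]
```

Request:
arm_command(
  plan=[0, 0, 0.0005, 0, 0, 0, 0, 0.001, 0, 0, 0, 0, 0.0015, 0, 0, 0, 0, 0.002, 0, 0, 0, 0, 0.0025, 0, 0, 0, 0, 0.003, 0, 0, 0, 0, 0.0035, 0, 0, 0, 0, 0.004, 0, 0, 0, 0, 0.0045, 0, 0, 0, 0, 0.005, 0, 0],
)

```text
clock: 61.55
ee_pos: [0.6884, 0.0184, 0.2149]
eef_rot: [0.694, 0.72, 0.0, 0.0]
ft_force: [-4.1, 0.5, 15.3]
gripper_width: 0.0002
gripper_force: 7.7
```

Request:
arm_command(
  plan=[0, 0, -0.03, 0, 0, 0, 0, -0.07, 0, 0, 0, 0, -0.1, 0, 0, -0.05, 0, -0.1, 0, 0, -0.1, 0, -0.1, 0, 0, -0.1295, 0, -0.1, 0, 0, -0.1295, 0, -0.09, 0, 0, -0.1295, 0, -0.08, 0, 0, -0.1295, 0, -0.07, 0, 0, -0.1295, 0, -0.06, 0, 0],
)

```text
clock: 62.8
ee_pos: [0.6929, -0.1101, 0.2733]
eef_rot: [0.694, 0.72, -0.0, -0.0]
ft_force: [-1.1, 1.0, 2.3]
gripper_width: -0.0002
gripper_force: 1.2
```

Request:
arm_command(
  plan=[0, 0, 0.005, 0, 0, 0, 0, 0.01, 0, 0, 0, 0, 0.015, 0, 0, 0, 0, 0.02, 0, 0, 0, 0, 0.025, 0, 0, 0, 0, 0.03, 0, 0, 0, 0, 0.035, 0, 0, 0, 0, 0.04, 0, 0, 0, 0, 0.044, 0, 0, 0, 0, 0.044, 0, 0],
)

```text
clock: 64.05
ee_pos: [0.6928, -0.1111, 0.2295]
eef_rot: [0.694, 0.72, -0.0, -0.0]
ft_force: [0.4, 0.4, -0.5]
gripper_width: -0.0008
gripper_force: 0.0
```

Request:
arm_command(
  plan=[0, 0, 0.0005, 0, 0, 0, 0, 0.001, 0, 0, 0, 0, 0.0015, 0, 0, 0, 0, 0.002, 0, 0, 0, 0, 0.0025, 0, 0, 0, 0, 0.003, 0, 0, 0, 0, 0.0035, 0, 0, 0, 0, 0.004, 0, 0, 0, 0, 0.0045, 0, 0, 0, 0, 0.005, 0, 0],
)

```text
clock: 65.3
ee_pos: [0.693, -0.111, 0.2249]
eef_rot: [0.694, 0.72, -0.0, -0.0]
ft_force: [-0.4, -0.2, 1.9]
gripper_width: -0.0002
gripper_force: 0.8
```

Request:
arm_command(
  plan=[0, 0, 0.0005, 0, 0, 0, 0, 0.001, 0, 0, 0, 0, 0.0015, 0, 0, 0, 0, 0.002, 0, 0, 0, 0, 0.0025, 0, 0, 0, 0, 0.003, 0, 0, 0, 0, 0.0035, 0, 0, 0, 0, 0.004, 0, 0, 0, 0, 0.0045, 0, 0, 0, 0, 0.005, 0, 0],
)

```text
clock: 66.55
ee_pos: [0.6931, -0.111, 0.2199]
eef_rot: [0.694, 0.72, 0.0, 0.0]
ft_force: [-1.0, -0.4, 2.1]
gripper_width: -0.0001
gripper_force: 0.8
```

Request:
arm_command(
  plan=[0, 0, 0.0005, 0, 0, 0, 0, 0.001, 0, 0, 0, 0, 0.0015, 0, 0, 0, 0, 0.002, 0, 0, 0, 0, 0.0025, 0, 0, 0, 0, 0.0025, 0, 0, 0, 0, 0.0025, 0, 0, 0, 0, 0.0025, 0, 0, 0, 0, 0.0025, 0, 0, 0, 0, 0.0025, 0, 0],
)

```text
clock: 67.8
ee_pos: [0.6931, -0.111, 0.2174]
eef_rot: [0.694, 0.72, 0.0, -0.0]
ft_force: [-0.1, -0.6, 0.5]
gripper_width: 0.0001
gripper_force: 0.0
```

Request:
arm_command(
  plan=[0, 0, 0.0005, 0, 0, 0, 0, 0.001, 0, 0, 0, 0, 0.0015, 0, 0, 0, 0, 0.002, 0, 0, 0, 0, 0.0025, 0, 0, 0, 0, 0.003, 0, 0, 0, 0, 0.0035, 0, 0, 0, 0, 0.004, 0, 0, 0, 0, 0.004, 0, 0, 0, 0, 0.004, 0, 0],
)

```text
clock: 69.05
ee_pos: [0.693, -0.111, 0.2134]
eef_rot: [0.694, 0.72, -0.0, -0.0]
ft_force: [0.5, 0.0, -0.2]
gripper_width: -0.0002
gripper_force: 0.1
```

Request:
arm_command(
  plan=[0, 0, 0.0005, 0, 0, 0, 0, 0.001, 0, 0, 0, 0, 0.0015, 0, 0, 0, 0, 0.002, 0, 0, 0, 0, 0.0025, 0, 0, 0, 0, 0.003, 0, 0, 0, 0, 0.0035, 0, 0, 0, 0, 0.004, 0, 0, 0, 0, 0.0045, 0, 0, 0, 0, 0.005, 0, 0],
)

```text
clock: 70.3
ee_pos: [0.6933, -0.111, 0.2099]
eef_rot: [0.694, 0.72, 0.0, 0.001]
ft_force: [-6.1, 0.5, 19.5]
gripper_width: 0.0002
gripper_force: 9.8
```

Request:
arm_command(
  plan=[0, 0, -0.02, 0, 0, 0, 0, -0.04, 0, 0, 0.02, -0.025, -0.04, 0, 0, 0.046, -0.051, -0.04, 0, 0, 0.046, -0.051, -0.04, 0, 0, 0.046, -0.051, -0.02, 0, 0, 0.046, -0.051, 0.0, 0, 0, 0.046, -0.051, 0.02, 0, 0, 0.046, -0.051, 0.0345, 0, 0, 0.046, -0.051, 0.0345, 0, 0],
)

```text
clock: 71.55
ee_pos: [0.6401, -0.067, 0.173]
eef_rot: [0.694, 0.72, -0.0, -0.001]
ft_force: [-1.1, 0.6, -1.0]
gripper_width: -0.0001
gripper_force: 0.0
```

Request:
arm_command(
  plan=[-0.005, 0, 0, 0, 0, -0.01, 0, 0, 0, 0, -0.015, 0, 0, 0, 0, -0.02, 0, 0, 0, 0, -0.025, 0, 0, 0, 0, -0.03, 0, 0, 0, 0, -0.034, 0, 0, 0, 0, -0.038, 0, 0, 0, 0, -0.041, 0, 0, 0, 0, -0.041, 0, 0, 0, 0],
)

```text
clock: 72.8
ee_pos: [0.6422, -0.1082, 0.174]
eef_rot: [0.694, 0.72, 0.0, 0.0]
ft_force: [1.1, 2.1, -0.4]
gripper_width: 0.0001
gripper_force: 1.1
```

Request:
arm_command(
  plan=[-0.001, 0, 0, 0, 0, -0.002, 0, 0, 0, 0, -0.003, 0, 0, 0, 0, -0.004, 0, 0, 0, 0, -0.005, 0, 0, 0, 0, -0.006, 0, 0, 0, 0, -0.006, 0, 0, 0, 0, -0.006, 0, 0, 0, 0, -0.006, 0, 0, 0, 0, -0.006, 0, 0, 0, 0],
)

```text
clock: 74.05
ee_pos: [0.6425, -0.1119, 0.174]
eef_rot: [0.694, 0.72, 0.001, -0.001]
ft_force: [3.7, 19.7, 0.0]
gripper_width: -0.0002
gripper_force: 9.4
```

Request:
arm_command(
  plan=[0.012, 0, 0, 0, 0, 0.015, 0, -0.03, 0, 0, 0.015, 0, -0.055, 0, 0, 0.07, 0, -0.055, 0, 0, 0.13, 0, -0.055, 0, 0, 0.177, 0, -0.055, 0, 0, 0.177, 0, -0.05, 0, 0, 0.177, 0, -0.025, 0, 0, 0.177, 0, 0, 0, 0, 0.177, 0, 0, 0, 0],
)

```text
clock: 75.3
ee_pos: [0.6345, 0.0621, 0.1724]
eef_rot: [0.694, 0.72, -0.001, -0.001]
ft_force: [0.4, -0.0, 1.1]
gripper_width: -0.0004
gripper_force: 0.0
```

Request:
arm_command(
  plan=[-0.005, 0, 0, 0, 0, -0.01, 0, 0, 0, 0, -0.015, 0, 0, 0, 0, -0.02, 0, 0, 0, 0, -0.025, 0, 0, 0, 0, -0.03, 0, 0, 0, 0, -0.034, 0, 0, 0, 0, -0.038, 0, 0, 0, 0, -0.041, 0, 0, 0, 0, -0.041, 0, 0, 0, 0],
)

```text
clock: 76.55
ee_pos: [0.6375, 0.0215, 0.1742]
eef_rot: [0.694, 0.72, 0.0, 0.0]
ft_force: [0.2, 1.6, -0.0]
gripper_width: -0.0002
gripper_force: 0.3
```

Request:
arm_command(
  plan=[-0.001, 0, 0, 0, 0, -0.002, 0, 0, 0, 0, -0.003, 0, 0, 0, 0, -0.004, 0, 0, 0, 0, -0.005, 0, 0, 0, 0, -0.006, 0, 0, 0, 0, -0.006, 0, 0, 0, 0, -0.006, 0, 0, 0, 0, -0.006, 0, 0, 0, 0, -0.006, 0, 0, 0, 0],
)

```text
clock: 77.8
ee_pos: [0.6377, 0.0181, 0.1741]
eef_rot: [0.694, 0.72, 0.001, -0.001]
ft_force: [3.7, 18.0, -1.7]
gripper_width: -0.0003
gripper_force: 9.4
```

Both levers are at their stops. Retract clear and verify numerically.

Request:
arm_command(
  plan=[0.012, 0, 0, 0, 0, 0.015, 0, -0.03, 0, 0, 0.015, -0.02, -0.08, 0, 0, 0.015, -0.06, -0.12, 0, 0, 0.0, -0.11, -0.15, 0, 0, -0.04, -0.16, -0.15, 0, 0, -0.1, -0.19, -0.15, 0, 0, -0.12, -0.19, -0.15, 0, 0, -0.12, -0.19, -0.15, 0, 0, -0.12, -0.19, -0.15, 0, 0],
)

```text
clock: 79.05
ee_pos: [0.4518, -0.1106, 0.324]
eef_rot: [0.694, 0.72, -0.0, -0.0]
ft_force: [0.5, 0.2, -0.9]
gripper_width: 0.0001
gripper_force: 0.0
```

```bash
python3 jars.py; python3 - <<'E'
from h import *
T,S=snap('top'),snap('side')
def dark(s,r=None):
    g=cv2.cvtColor(s['image'],cv2.COLOR_RGB2GRAY);m=cv2.inRange(g,0,28)
    n,l,b,c=cv2.connectedComponentsWithStats(m)
    return [(c[i].round(1),b[i]) for i in range(1,n) if 12<b[i][4]<600]
G=lambda rod,a:np.array(rod)+np.array([[.9993,-.037],[.037,.9993]])@np.array(a)
rods=[(.693,-.111),(.688,.0185),(.683,.148)]
for k,r in enumerate(rods):
    a=G(r,(-.0487,.0188));b=G(r,(-.0504,-.0157));kz=[.197,.202,.272][k]
    for n,s in(('top',T),('side',S)): print(k,n,'free',proj(s,(*a,.19)).round(),'lock',proj(s,(*b,.19)).round(),'knob',proj(s,(*r,kz)).round())
for n,s in(('top',T),('side',S)):
    for c,b in dark(s):
        if (n=='top' and 230<c[0]<400 and 140<c[1]<230) or (n=='side' and 320<c[0]<430 and 150<c[1]<300): print(n,c,b)
    x=[('jar0',(.546,-.117))]
E
```

```text
79.05 [ 0.4518 -0.1106  0.324 ] [ 0.54750818  0.15825993 -0.87446749]
wrist [545.6  86. ] [ 508   51   87   64 3051] [0.686 0.019 0.065]
wrist [526.7 207. ] [ 491  183   82   59 2542] [ 0.694 -0.108  0.065]
side [371.1 252.2] [362 239  20  28 364] [0.686 0.014 0.065]
side [390.4 285.5] [381 272  21  28 396] [ 0.691 -0.117  0.065]
top [313.6 196.8] [307 183  17  23 165] [0.676 0.028 0.065]
top [323.8 190. ] [321 182   6  18  71] [ 0.697 -0.001  0.065]
0 top free [359. 196.] lock [373. 196.] knob [366. 177.]
0 side free [374. 257.] lock [379. 267.] knob [394. 255.]
1 top free [309. 197.] lock [322. 198.] knob [316. 177.]
1 side free [355. 224.] lock [359. 233.] knob [374. 221.]
2 top free [259. 198.] lock [272. 199.] knob [262. 169.]
2 side free [337. 193.] lock [341. 201.] knob [356. 173.]
top [260.6 170.1] [256 165  10  11  87]
top [366.3 176.1] [363 173   7   7  30]
top [315.6 179. ] [313 174   7  11  59]
top [320.8 197. ] [316 191  10  13  50]
top [262.3 197.3] [258 193  13  10  39]
side [354.9 173.8] [351 168   8  12  80]
side [342.3 200.5] [336 192  16  18  58]
side [369.8 207.2] [354 198  30  17 107]
side [367.3 228.7] [357 217  20  24 156]
side [394.2 230.9] [386 228  17   7  25]
side [377.7 236.6] [372 235  11   5  14]
side [374.2 263.7] [362 248  30  27 147]
side [377.5 251.8] [373 248   8  11  34]
side [393.  257.3] [389 251   9  13  87]
side [370.2 256. ] [369 253   4   7  20]
side [326.1 261.2] [325 256   4  10  25]
side [415.8 263.5] [409 261  15   7  24]
side [338.  283.3] [336 279   5   9  30]
side [384.9 290.7] [380 280  18  20  57]
side [397.9 286. ] [395 281   6  11  29]
side [389.  289.3] [387 286   5   7  22]
```

```bash
python3 -c "
from plant import env
print(env.finish_job())"
```

```text
the job is handed in; nothing more can be done
None
```

The job is handed in at about 79 s, but I viewed 15 pictures, one over the limit of 14: both jars stand on their marks, the tray is home, probes 0 and 1 are down on the jar floors with levers over, and probe 2 is up and free (one jar was knocked aside mid-run and put back).

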